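Dock the bench vice plate: front edge under the lip, lower, lock

ROBOT

A 6-joint arm with a two-finger parallel gripper is mounted at the origin on the work surface. World frame = base frame: x ahead of the robot, y to its left, z up, the work surface at z = 0. Lengths are in m, angles in rad, forces in N, time in s.
With the tool pointing down it reaches from about 0.35 to 0.975 m from the base axis. Payload 4.9 kg.
Tool frame: the origin (TCP) lies on the mounting face of the last link; the fingertips stand 173 mm ahead of it and the grasp point (between the pads) lies 155 mm ahead of it; z points along the fingers, y is the direction in which the jaws open and shut (so a half turn about z gives the same grasp; the last joint's range is limited). The gripper opens to 85 mm and grips with 20 to 120 N. Pads are 22 mm wide; open, the fingers measure 114 mm over their backs; the gripper's body (76 mm by 85 mm) begins 54 mm behind the grasp point. The pads swing forward as they close: fully open they stand 13 mm farther back than shut.
Start: joints at [-1.287, 0.053, 1.613, -0, 1.476, -0.119], TCP at [0.245, -0.575, 0.405] pointing down, gripper open.
Joint ranges: [-3.01, 3.01], [-1.01, 2.22], [0.06, 2.58], [-1.02, 4.17], [0.09, 2.62], [-3.14, 3.14]. Speed limits (rad/s): [2.57, 2.57, 3.14, 3.14, 3.14, 3.14].

INTERFACE

Orientations are given as a rotation vector (axis times angle).
In Python, from station import ctrl gives the robot as it stands. The module is installed in compiled form; this text tells all that it offers.
- The arm moves only by the tool jog_arm, never from a script. Its argument "steps" is a list of rows, each a list of 2 entries, a list of its own where there are three numbers: the shift along the tool's x, y, z in cm, then the turn, a rotation vector about the tool's x, y, z in degrees. In form: [[[tx, ty, tz], [rx, ry, rz]], ...]. A call has 1 to 8 rows; each row shifts and turns the pose as measured when the row begins, along the tool's axes as they then stand; what a row does not reach is not made up. A row lasts 1/10 s, in which the tool goes at most 50 mm and 8.59 degrees, less where a joint would pass 70% of its speed; a pose out of reach is approached as far as the arm can. A call is refused whole if a number of a shift passes 5 or a number of a turn 8.59, either way. A call with a gripper value outside its range is refused whole. "fingers" is the gripper command: -1 is shut, 1 is fully open, values between are in proportion, set as the call begins (left out, the last holds). The fingers move at their own pace and stop on an object; "grip_force" is the grip in N (left out, the last holds). Time passes only in rows, so rows that do not move let the fingers close. It gives the time, the measured TCP pose, the force and the opening at its end, in the units of the state.
- ctrl.get_obs(): the state, without advancing time (a new reading comes with each control period).
- ctrl.get_image(name): name is "scene" or "side" or "wrist"; returns the picture (480x640x3 uint8, red, green, blue); there is no depth.
- ctrl.camera_info(name): a dict with "K" (3x3 intrinsics, pixels), "camera_from_world" (4x4, takes a point from world to camera coordinates). Camera axes: x right, y up, looking along -z (the intrinsics and any distortion apply to the point x, -y, -z); pixel columns grow to the right and rows downward; lengths in m; the calibration is good to about 2 mm. A picture is of the moment at which its call begins: read the wrist's pose just before it. camera_info takes no time and is no camera call; for the wrist camera it gives the pose at the moment of the call.
- ctrl.finish_job(): hands the job in, once; it reports no verdict.
The state is a dict: "t": time; "q": joint angles; "dq": joint speeds; "effort": joint torques, N m; "tool_pos": TCP position; "tool_rot": TCP orientation; "contact_force": force on the tool from outside, world axes, zero at the start; "wrist_torque": the same for the moment, N m; "opening": finger opening in m.
Only numpy, scipy, OpenCV 4.12 (cv2) and the standard library are available. Lean on these libraries where they do the work, as an engineer would, in place of code of your own. Each camera call takes 0.05 s, during which the arm holds its last target.

TASK

The small bench vice on its aluminium base plate has been left propped on a timber block; lift it by its closed jaws and mount it in the wooden docking frame. Rest the plate's front edge (the spindle side) on the bench inside the frame first, with the plate still tilted, tuck that edge under the steel lip, then let the plate down gently, without dropping it, until it lies flat inside the frame. Finally swing the turn-button with the red knob fully over the plate's edge to lock it, and leave everything else on the bench where it is.

Things in the scene. Friction and masses are not known exactly. Their poses are not given: they have to be found in the camera images.
- vice_plate: Loose rigid unit, 0.77-0.95 kg: aluminium base plate 160 (x) x 140 (y) x 10 mm with a small blue bench vice bolted on top, jaws shut. Origin: centre of the plate's underside; z = its upward normal, -x = its front edge (spindle side). Centre of mass near x 0, z 20 mm. At the start it leans at 28 degrees: front edge on the bench, rear on the timber block, z axis leaning to its front.
- plate_front (a point): Middle of the plate's lower front edge, at (-80, 0, 0) mm in the plate's frame, same axes as the plate. This edge goes under the lip.
- vice_jaws (a point): Centre of the top face of the vice's closed jaws, at (0, 0, 76) mm in the plate's frame, same axes. The jaws are a block 40 mm thick in x, 56 mm wide in y, reaching 32 mm down from this face: grip it across x. Below that stand the narrower slide in front (28 mm wide, top at z 47, x -55 to -20) and the body behind (34 mm wide, top at z 47, to x +53).
- vice_spindle (a point): Middle of the vice's tommy bar, at (-71, 0, 40) mm in the plate's frame: a thin bar along y, 96 mm long over its 12 mm end balls, through the head of the spindle (x -77 to -55, 14 mm thick).
- dock: Docking frame of pale wood, fixed on the bench, Origin: centre of its recess, on the bench surface; z up, -x = its front (lip side, away from the robot). The recess is bare bench, 166 mm in x by 152 mm in y: the plate has 3 mm to spare at each end, 6 mm at each side. Side strips 22 mm wide, 10 mm high; rear strip (+x) 22 mm wide, 8 mm high; toe cleat with lip in front.
- dock_lip (a point): Middle of the steel lip's free lower edge, at (-71, 0, 16) mm in the dock's frame. The lip is 5 mm thick, its underside 16 mm above the bench; it overhangs the recess by 12 mm, from the cleat's stop face at x -83. Cleat and lip: 200 mm long in y, 21 mm high, front at x -117. Plate can only go in tilted, front edge first; at 25 degrees or less it passes under the lip up to the stop.
- timber: Timber block that the plate leans on, fixed, stays where it is: 45 (x) x 150 (y) x 70 (z) mm; its centre lies at (-84, 0, 35) mm from this origin, which is on the bench surface roughly under the middle of the leaning plate.
- button (a joint): Angle of the turn-button (rad) about the vertical through button_pivot, growing anticlockwise from above. 0 (hard stop) = locked, nose pointing in dock -y over the plate. At the start 1.3 to 1.75 = open, nose about in dock +x, knob about in dock -x of the pivot. Other stop 1.9. Stays where left (friction 0.08 N m).
- button_pivot (a point): Pivot of the turn-button, beside the dock's +y side strip, at (45, 100, 13) mm in the dock's frame, same axes, on a 12 mm high plate that reaches out to y 120. The button is a steel bar 18 mm wide, 6 mm thick, underside 13 mm above the bench; nose 42 mm long from the pivot, knob end 55 mm the opposite way.
- button_knob (a point): Point on the axis of the turn-button's red knob, 41 mm above the bench. The knob is an upright cylinder 22 mm in diameter, from 21 to 55 mm above the bench, its axis 45 mm from the pivot, opposite the nose; when locked it lies in dock +y of the pivot.
- hammer: Loose claw hammer, 280 mm, lying at the far side. Leave alone.
- spanner: Loose steel spanner, 170 mm, lying at the left. Leave alone.
- screwdriver: Loose yellow screwdriver, 200 mm, lying at the far side. Leave alone.
- screw_jar: Loose clear jar with steel cap, 68 mm wide, 85 mm high. Leave alone.
- spray_can: Loose spray can, 58 mm wide, 170 mm high. Leave alone.
- tape_measure: Loose yellow tape measure, 72 x 38 x 66 mm. Leave alone.
- mug: Loose white mug, 80 mm wide, 92 mm high. Leave alone.
Not all that is in view belongs to the job. What is shaped like the vice_plate but green is not meant.

How it is judged:
By the outcome, as a careful person would: the job done as asked, in the order asked, and still so for the second after the job is handed in, with the robot touching nothing.
It also fails if it takes over 58 s, if anything falls off the work surface, if the arm or the gripper's body presses on something with over 40 N, if the wrist force passes 120 N, or if a joint passes its speed limit or range.

## Working session

There is one attempt and no reset: what is moved stays moved. The work goes in short steps, Python scripts to look and compute and a tool call to move; the robot and the scene stay as the last step left them, time stands still between calls to the robot, and variables do not carry over. Pictures are saved under pics/ and viewed, and the job is handed in when it is done.

Besides the shell and the picture viewer there is one more tool, called after ">>>" as name(argument=value, ...), one argument or row to a line, values as JSON. jog_arm: Moves the arm, as the interface text tells. Its arguments: {"type":"object","properties":{"steps":{"type":"array","items":{"type":"array"}},"fingers":{"type":"number"},"grip_force":{"type":"number"}},"required":["steps"]}

```bash
mkdir -p pics; python3 - <<'E'
from station import ctrl
import cv2,numpy as np
np.set_printoptions(precision=4,suppress=True)
for n in ("scene","side"):
    im=ctrl.get_image(n); cv2.imwrite(f"pics/{n}0.png",im[:,:,::-1]); 
    i=ctrl.camera_info(n); print(n,i)
o=ctrl.get_obs(); print(o)
E
```

```text
scene {'K': array([[473.1514,   0.    , 315.4673],
       [  0.    , 473.1514, 243.1056],
       [  0.    ,   0.    ,   1.    ]]), 'camera_from_world': array([[ 0.217 ,  0.976 ,  0.0174, -0.1107],
       [-0.7915,  0.1655,  0.5884,  0.3799],
       [ 0.5714, -0.1415,  0.8084, -1.6003],
       [ 0.    ,  0.    ,  0.    ,  1.    ]])}
side {'K': array([[440.9111,   0.    , 324.4705],
       [  0.    , 440.9111, 241.0863],
       [  0.    ,   0.    ,   1.    ]]), 'camera_from_world': array([[-0.8463, -0.5323,  0.0202,  0.4615],
       [ 0.2799, -0.4121,  0.8671, -0.2538],
       [-0.4532,  0.7394,  0.4978, -0.9349],
       [ 0.    ,  0.    ,  0.    ,  1.    ]])}
{'t': 0.1, 'q': array([-1.287 ,  0.0533,  1.6142,  0.    ,  1.476 , -0.119 ]), 'dq': array([ 0.0011, -0.0019, -0.0036,  0.0022,  0.001 ,  0.0006]), 'effort': array([  0.0004, -39.4909, -37.1362,  -0.0001,   0.004 ,  -0.    ]), 'tool_pos': array([ 0.2449, -0.5747,  0.4035]), 'tool_rot': array([-3.0762, -0.628 ,  0.0002]), 'contact_force': array([-0.3712,  0.4108,  0.3541]), 'wrist_torque': array([ 0.0124,  0.0101, -0.0314]), 'opening': 0.08564959910229221}
```

View pics/scene0.png

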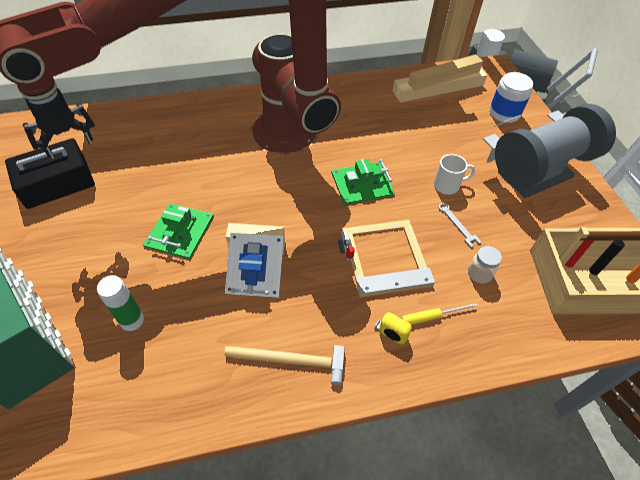

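View pics/side0.png

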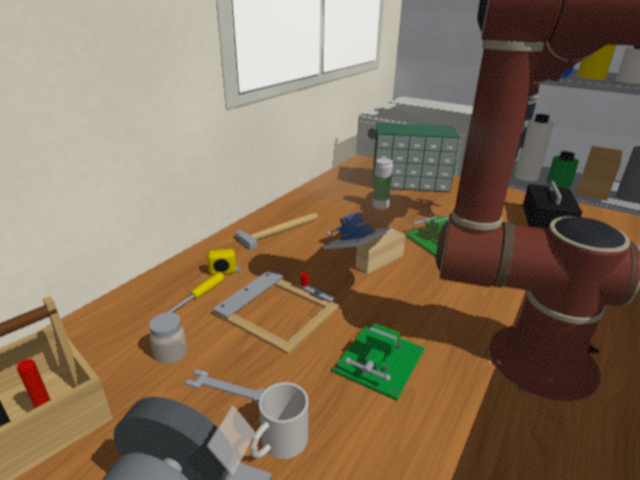

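```bash
python3 - <<'E'
import cv2
im=cv2.imread("pics/scene0.png")
cv2.imwrite("pics/c1.png",cv2.resize(im[215:305,215:295],None,fx=6.5,fy=6.5,interpolation=cv2.INTER_CUBIC))
cv2.imwrite("pics/c2.png",cv2.resize(im[212:304,335:440],None,fx=6.5,fy=6.5,interpolation=cv2.INTER_CUBIC))
im=cv2.imread("pics/side0.png")
cv2.imwrite("pics/c3.png",cv2.resize(im[262:355,205:345],None,fx=5.5,fy=5.5,interpolation=cv2.INTER_CUBIC))
cv2.imwrite("pics/c4.png",cv2.resize(im[205:280,318:413],None,fx=8,fy=8,interpolation=cv2.INTER_CUBIC))
E
```

```text
(no output)
```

View pics/c1.png

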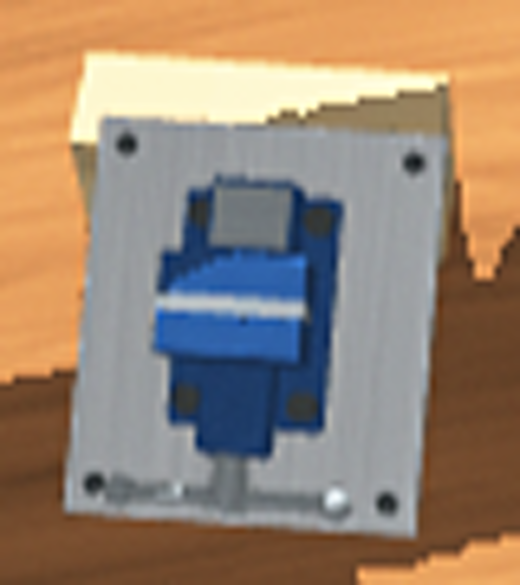

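View pics/c2.png

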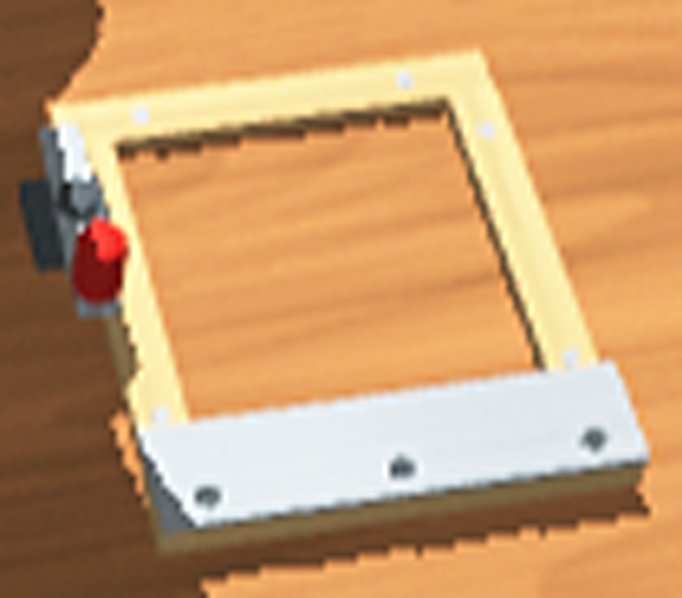

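View pics/c3.png

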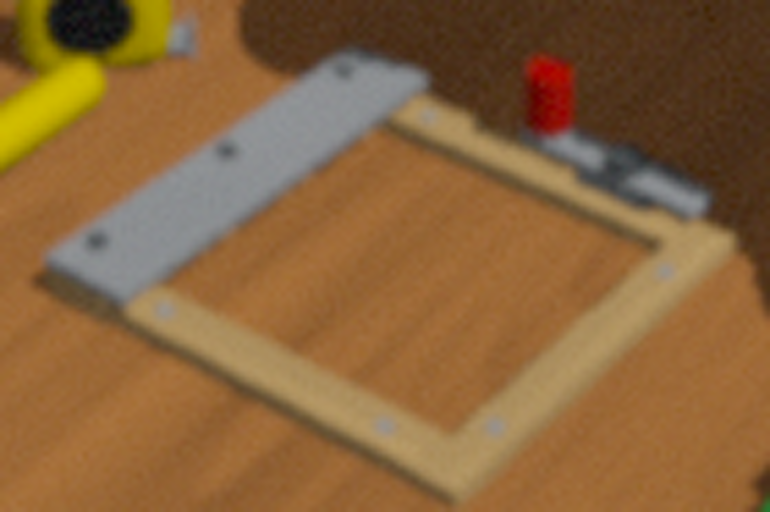

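View pics/c4.png

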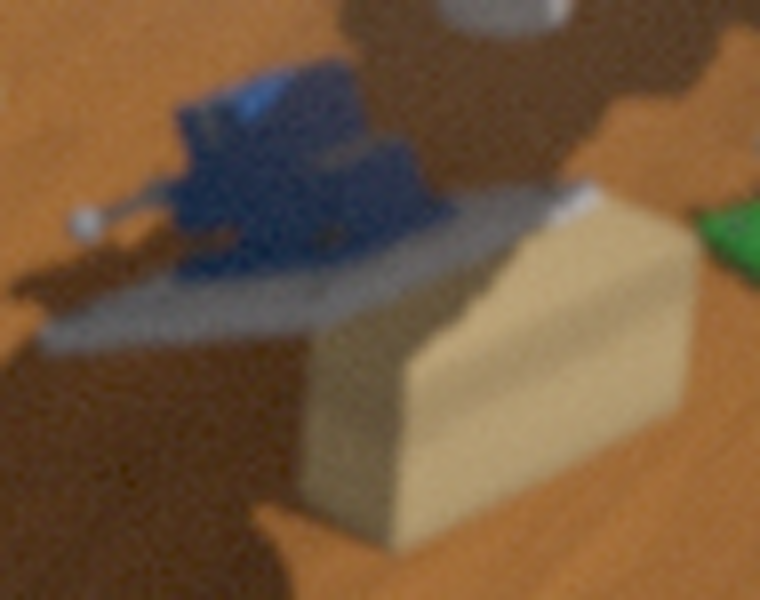

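```bash
cat > h.py <<'E'
import numpy as np,cv2
from scipy.optimize import least_squares
from scipy.spatial.transform import Rotation as R
from station import ctrl
np.set_printoptions(precision=4,suppress=True)
def proj(info,P):
    M=info["camera_from_world"];c=np.atleast_2d(P)@M[:3,:3].T+M[:3,3]
    K=info["K"]; return np.c_[K[0,2]+K[0,0]*c[:,0]/-c[:,2],K[1,2]+K[1,1]*-c[:,1]/-c[:,2]]
def dockT(p): # x,y,yaw
    T=np.eye(4);T[:3,:3]=R.from_euler('z',p[2]).as_matrix();T[:2,3]=p[:2];return T
def plateT(p,tilt=28): # p: ground position of plate_front point x,y,yaw of plate x axis
    T=np.eye(4);T[:3,:3]=(R.from_euler('z',p[2])*R.from_euler('y',-tilt,degrees=True)).as_matrix()
    T[:3,3]=np.array([p[0],p[1],0])-T[:3,:3]@[-.08,0,0];return T
def ap(T,P): return np.atleast_2d(P)@T[:3,:3].T+T[:3,3]
E
python3 - <<'E'
from h import *
S=ctrl.camera_info("scene");D=ctrl.camera_info("side")
def s(l,off,k): return [(np.array(a[0])/1000.,np.array(off)+np.array(a[1])/k) for a in l]
def fit(fT,groups,p0,free=None):
    def res(p):
        T=fT(p); return np.concatenate([(proj(i,ap(T,np.array([a for a,_ in g])))-np.array([b for _,b in g])) for i,g in groups]).ravel()
    r=least_squares(res,p0,loss='soft_l1',f_scale=0.7);print(r.x);print(res(r.x).reshape(-1,2));return r.x
ds=s([((-71,-100,21),(612,362)),((-117,-100,21),(648,460)),((-71,100,21),(140,432)),((105,-98,9),(480,50)),((105,98,9),(50,105))],(335,212),6.5)
dd=s([((105,-98,0),(460,500)),((105,98,8),(735,240)),((-117,-100,21),(45,260)),((-71,-100,21),(125,300)),((-71,100,21),(430,75)),((-117,100,21),(345,50))],(205,262),5.5)
for g in ([(S,ds)],[(D,dd)],[(S,ds),(D,dd)]): d=fit(dockT,g,[.6,.15,3.1])
ps=s([((80,70,10),(103,118)),((80,-70,10),(448,138)),((-80,70,10),(65,512)),((-80,-70,10),(415,535)),((-71,-42,40),(335,502)),((0,28,76),(157,303)),((0,-28,76),(305,310))],(215,215),6.5)
pd=s([((-71,-42,40),(85,222)),((-80,-70,3),(40,345)),((80,-70,10),(605,188))],(318,205),8)
for g in ([(S,ps)],[(S,ps),(D,pd)]):p=fit(plateT,g,[.6,-.15,3.1])
p4=fit(lambda q:plateT(q[:3],q[3]),[(S,ps),(D,pd)],[.6,-.15,3.1,28])
T=plateT(p);print(T,ap(T,[0,0,.076]),ap(T,[[0,0,0]]))
np.save("d.npy",d);np.save("p.npy",p)
E
```

```text
[0.5623 0.185  3.0968]
[[ 0.2222  0.1416]
 [ 0.1954 -0.3059]
 [-0.444  -0.2168]
 [ 0.0201  0.1477]
 [-0.0431  0.2361]]
[0.5597 0.179  3.1085]
[[ 0.2976  1.8784]
 [ 0.0313 -0.7439]
 [-0.0688 -0.2376]
 [-0.3643 -0.1211]
 [-0.7485  0.496 ]
 [ 1.1836 -0.6826]]
[0.5607 0.1819 3.1028]
[[-1.0309 -0.3415]
 [-0.9885 -0.8242]
 [-1.5692 -0.3344]
 [-1.4644 -0.2183]
 [-1.4331  0.1777]
 [-1.2883  2.556 ]
 [-0.8737 -0.0679]
 [-1.2352  0.0122]
 [-1.6281  0.202 ]
 [-1.4562  0.8885]
 [ 0.5359 -0.3505]]
[ 0.6124 -0.19    2.8533]
[[-0.2716 -0.6951]
 [-0.065  -0.2424]
 [-0.3128  0.0177]
 [ 0.0889  0.2638]
 [ 0.425   0.6271]
 [ 0.096  -0.3041]
 [ 0.038   0.16  ]]
[ 0.6118 -0.1905  2.8569]
[[ -0.7091  -0.7847]
 [ -0.4897  -0.4842]
 [ -0.5643  -0.0678]
 [ -0.1474   0.0085]
 [  0.191    0.4025]
 [ -0.2161  -0.4439]
 [ -0.2681  -0.0475]
 [ -1.7172   1.2477]
 [ -1.2809   0.8023]
 [-37.5049  14.7809]]
[ 0.6114 -0.1903  2.8557 28.7326]
[[ -0.7535  -1.027 ]
 [ -0.4667  -0.6735]
 [ -0.5151  -0.2089]
 [ -0.1192  -0.0793]
 [  0.2031   0.4543]
 [ -0.2576  -0.2638]
 [ -0.2966   0.1556]
 [ -1.7401   1.2842]
 [ -1.2085   0.8618]
 [-37.6996  14.1458]]
[[-0.8474 -0.2809  0.4506  0.544 ]
 [ 0.248  -0.9597 -0.1319 -0.1707]
 [ 0.4695  0.      0.8829  0.0376]
 [ 0.      0.      0.      1.    ]] [[ 0.5783 -0.1807  0.1047]] [[ 0.544  -0.1707  0.0376]]
```

```bash
cat >> h.py <<'E'
from scipy.spatial.transform import Slerp
def cur():
    o=ctrl.get_obs();T=np.eye(4);T[:3,:3]=R.from_rotvec(o["tool_rot"]).as_matrix();T[:3,3]=o["tool_pos"];return T
def rows(T0,T1,n=None,vmax=.04,wmax=6.):
    d=np.linalg.norm(T1[:3,3]-T0[:3,3]);r=R.from_matrix(np.stack([T0[:3,:3],T1[:3,:3]]))
    a=np.degrees((r[0].inv()*r[1]).magnitude())
    if n is None:n=int(max(1,np.ceil(d/vmax),np.ceil(a/wmax)))
    sl=Slerp([0,1],r);out=[];T=T0.copy()
    for k in range(1,n+1):
        G=np.eye(4);G[:3,:3]=sl(k/n).as_matrix();G[:3,3]=T0[:3,3]+(T1[:3,3]-T0[:3,3])*k/n
        D=np.linalg.inv(T)@G
        sh=np.round(D[:3,3]*100,2);ro=np.round(R.from_matrix(D[:3,:3]).as_rotvec(degrees=True),2)
        out.append([sh.tolist(),ro.tolist()])
        E=np.eye(4);E[:3,:3]=R.from_rotvec(ro,degrees=True).as_matrix();E[:3,3]=sh/100;T=T@E
    print(f"{n} rows, d={d*1000:.1f}mm a={a:.2f}deg")
    for i in range(0,n,8): print(str(out[i:i+8]).replace(" ",""))
def grasp(Tp,zg,back=0):  # TCP pose for plate pose, grasp point height zg in plate frame (m)
    T=np.eye(4);T[:3,:3]=Tp[:3,:3]@np.array([[0,-1,0],[-1,0,0],[0,0,-1.]]);
    # columns: tool x=-py, y=-px, z=-pz
    T[:3,3]=ap(Tp,[0,0,zg+.155+back])[0];return T
E
python3 - <<'E'
from h import *
p=np.load("p.npy");Tp=plateT(p);rows(cur(),grasp(Tp,.065,.13));print(grasp(Tp,.065,.13))
E
```

```text
15 rows, d=583.1mm a=57.34deg
[[[3.74,-1.0,0.38],[1.74,-0.83,-3.3]],[[3.79,-0.77,0.36],[1.73,-0.83,-3.31]],[[3.84,-0.55,0.32],[1.74,-0.82,-3.3]],[[3.86,-0.31,0.27],[1.74,-0.83,-3.3]],[[3.88,-0.08,0.23],[1.73,-0.83,-3.31]],[[3.88,0.15,0.17],[1.74,-0.83,-3.3]],[[3.87,0.38,0.11],[1.73,-0.83,-3.31]],[[3.84,0.6,0.03],[1.74,-0.82,-3.3]]]
[[[3.8,0.83,-0.04],[1.74,-0.83,-3.3]],[[3.74,1.03,-0.12],[1.73,-0.83,-3.31]],[[3.68,1.25,-0.22],[1.74,-0.83,-3.3]],[[3.59,1.45,-0.3],[1.74,-0.83,-3.3]],[[3.51,1.64,-0.41],[1.73,-0.82,-3.31]],[[3.39,1.83,-0.5],[1.74,-0.83,-3.3]],[[3.27,2.0,-0.62],[1.74,-0.83,-3.3]]]
[[ 0.2809  0.8474 -0.4506  0.7017]
 [ 0.9597 -0.248   0.1319 -0.2168]
 [ 0.     -0.4695 -0.8829  0.3466]
 [ 0.      0.      0.      1.    ]]
```

>>> jog_arm(
  steps=[
    [[3.74,-1.0,0.38],[1.74,-0.83,-3.3]],
    [[3.79,-0.77,0.36],[1.73,-0.83,-3.31]],
    [[3.84,-0.55,0.32],[1.74,-0.82,-3.3]],
    [[3.86,-0.31,0.27],[1.74,-0.83,-3.3]],
    [[3.88,-0.08,0.23],[1.73,-0.83,-3.31]],
    [[3.88,0.15,0.17],[1.74,-0.83,-3.3]],
    [[3.87,0.38,0.11],[1.73,-0.83,-3.31]],
    [[3.84,0.6,0.03],[1.74,-0.82,-3.3]],
  ],
  fingers=1,
)

```text
t: 0.9
tool_pos: [0.4914, -0.378, 0.3676]
tool_rot: [-2.63, -1.232, 0.245]
contact_force: [0.3, -1.5, 0.4]
opening: 0.0853
```

>>> jog_arm(
  steps=[
    [[3.8,0.83,-0.04],[1.74,-0.83,-3.3]],
    [[3.74,1.03,-0.12],[1.73,-0.83,-3.31]],
    [[3.68,1.25,-0.22],[1.74,-0.83,-3.3]],
    [[3.59,1.45,-0.3],[1.74,-0.83,-3.3]],
    [[3.51,1.64,-0.41],[1.73,-0.82,-3.31]],
    [[3.39,1.83,-0.5],[1.74,-0.83,-3.3]],
    [[3.27,2.0,-0.62],[1.74,-0.83,-3.3]],
    [[0,0,0],[0,0,0]],
  ],
)

```text
t: 1.7
tool_pos: [0.7109, -0.1945, 0.331]
tool_rot: [-2.125, -1.651, 0.425]
contact_force: [0.7, -0.2, -1.2]
opening: 0.0851
```

```bash
python3 - <<'E'
from h import *
p=np.load("p.npy");Tp=plateT(p);rows(cur(),grasp(Tp,.065,.13))
o=ctrl.get_obs();print(o["q"],o["contact_force"])
i=ctrl.camera_info("wrist");np.save("w1.npy",np.r_[i["K"].ravel(),i["camera_from_world"].ravel()]);im=ctrl.get_image("wrist");cv2.imwrite("pics/w1.png",im[:,:,::-1])
E
```

```text
1 rows, d=28.7mm a=2.67deg
[[[-2.37,-1.07,-1.22],[-1.81,0.22,1.94]]]
[-0.3617  0.4868  1.2443 -0.0456  1.9289 -0.1166] [ 0.6668 -0.2287 -1.1584]
```

View pics/w1.png

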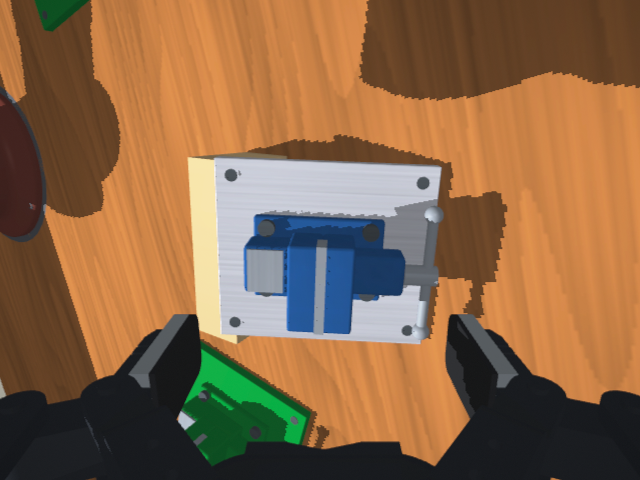

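```bash
python3 - <<'E'
import cv2
im=cv2.imread("pics/w1.png")
cv2.imwrite("pics/w1c.png",cv2.resize(im[145:355,180:450],None,fx=2.9,fy=2.8,interpolation=cv2.INTER_CUBIC))
E
python3 - <<'E'
from h import *
S=ctrl.camera_info("scene");w=np.load("w1.npy");W=dict(K=w[:9].reshape(3,3),camera_from_world=w[9:].reshape(4,4))
obj=np.array([(80,-70,10),(-80,-70,10),(-80,70,10),(80,70,10),(-71,-42,40),(-71,42,40),(0,-28,76),(0,28,76)])/1e3
px=np.array([(216,158),(441,166),(420,344),(221,335),(434,214),(418,333),(321,240),(320,333)],float)
print(proj(W,ap(plateT(np.load("p.npy")),obj))-px)
f=lambda q:(proj(W,ap(plateT(q),obj))-px).ravel()
r=least_squares(f,[.61,-.19,2.85],loss='soft_l1');print(r.x,f(r.x).reshape(-1,2))
f=lambda q:(proj(W,ap(plateT(q,q[3]),obj))-px).ravel()
r4=least_squares(f,[.61,-.19,2.85,28],loss='soft_l1');print(r4.x)
np.save("p2.npy",r.x)
print(ap(plateT(r.x),[0,0,.076]))
E
```

```text
[[-4.0085 -5.4761]
 [ 0.5436 -4.8862]
 [ 0.9259 -3.3728]
 [-1.4278 -3.6218]
 [-0.3707 -4.548 ]
 [ 2.3735 -6.4236]
 [-0.2172  1.7818]
 [-2.1752 -3.9067]]
[ 0.6113 -0.1936  2.8567] [[-3.4088 -0.9896]
 [ 0.5856 -0.3422]
 [ 0.9826  0.2177]
 [-0.9362 -0.0679]
 [-0.3109  0.211 ]
 [ 2.444  -2.3492]
 [ 0.183   7.0042]
 [-1.8033  0.7389]]
[ 0.6116 -0.1937  2.8579 27.6058]
[[ 0.5778 -0.1838  0.1047]]
```

View pics/w1c.png

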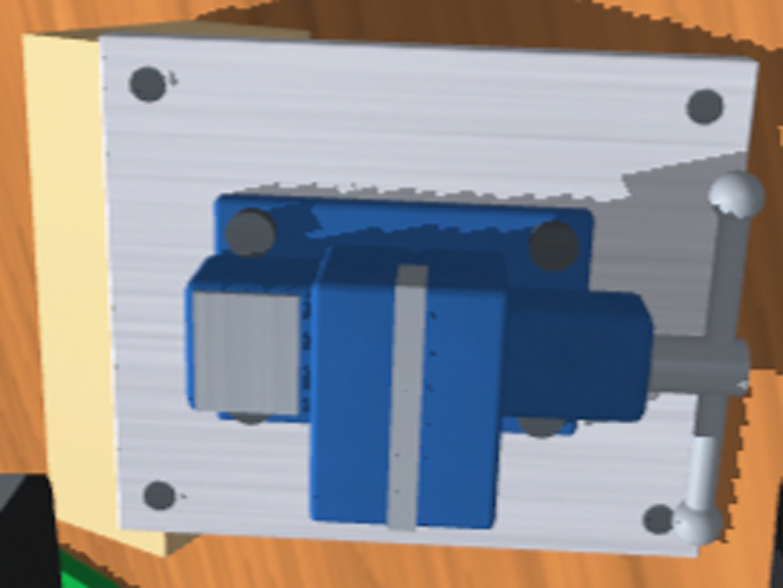

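```bash
python3 - <<'E'
from h import *
Tp=plateT(np.load("p2.npy"));rows(cur(),grasp(Tp,.065,.06),n=5)
E
```

```text
5 rows, d=63.2mm a=2.56deg
[[[-0.5,-0.15,1.15],[-0.36,0.05,0.36]],[[-0.5,-0.15,1.15],[-0.36,0.05,0.36]],[[-0.5,-0.16,1.15],[-0.37,0.05,0.36]],[[-0.5,-0.16,1.15],[-0.36,0.04,0.36]],[[-0.51,-0.17,1.15],[-0.36,0.05,0.35]]]
```

>>> jog_arm(
  steps=[
    [[-0.5,-0.15,1.15],[-0.36,0.05,0.36]],
    [[-0.5,-0.15,1.15],[-0.36,0.05,0.36]],
    [[-0.5,-0.16,1.15],[-0.37,0.05,0.36]],
    [[-0.5,-0.16,1.15],[-0.36,0.04,0.36]],
    [[-0.51,-0.17,1.15],[-0.36,0.05,0.35]],
    [[0,0,0],[0,0,0]],
  ],
)

```text
t: 2.35
tool_pos: [0.66, -0.2174, 0.2796]
tool_rot: [-2.189, -1.617, 0.407]
contact_force: [-0.6, 0.6, -0.2]
opening: 0.0856
```

```bash
python3 - <<'E'
from h import *
Tp=plateT(np.load("p2.npy"));rows(cur(),grasp(Tp,.065,.0),n=6)
E
```

```text
6 rows, d=52.9mm a=0.75deg
[[[0.15,0.07,0.87],[-0.01,-0.03,-0.12]],[[0.15,0.07,0.86],[-0.0,-0.03,-0.12]],[[0.16,0.06,0.87],[-0.01,-0.03,-0.12]],[[0.15,0.07,0.86],[-0.0,-0.04,-0.13]],[[0.15,0.07,0.87],[-0.01,-0.03,-0.12]],[[0.16,0.07,0.87],[-0.01,-0.03,-0.12]]]
```

>>> jog_arm(
  steps=[
    [[0.15,0.07,0.8],[0,0,-0.12]],
    [[0.15,0.07,0.8],[0,0,-0.12]],
    [[0.15,0.07,0.8],[0,0,-0.12]],
    [[0.15,0.07,0.8],[0,0,-0.12]],
    [[0.15,0.07,0.6],[0,0,-0.12]],
    [[0,0,0],[0,0,0]],
    [[0,0,0],[0,0,0]],
  ],
)

```text
t: 3.05
tool_pos: [0.6456, -0.2062, 0.2419]
tool_rot: [-2.181, -1.626, 0.403]
contact_force: [0.7, -0.2, 0.6]
opening: 0.0854
```

```bash
python3 - <<'E'
from h import *
Tp=plateT(np.load("p2.npy"));rows(cur(),grasp(Tp,.065,.0),n=1)
im=ctrl.get_image("wrist");cv2.imwrite("pics/w2.png",im[:,:,::-1])
im=ctrl.get_image("side");cv2.imwrite("pics/s2.png",cv2.resize(im[150:300,250:450,::-1],None,fx=4,fy=4))
E
```

```text
1 rows, d=11.0mm a=0.33deg
[[[0.25,0.14,1.07],[0.01,-0.26,-0.2]]]
```

View pics/w2.png

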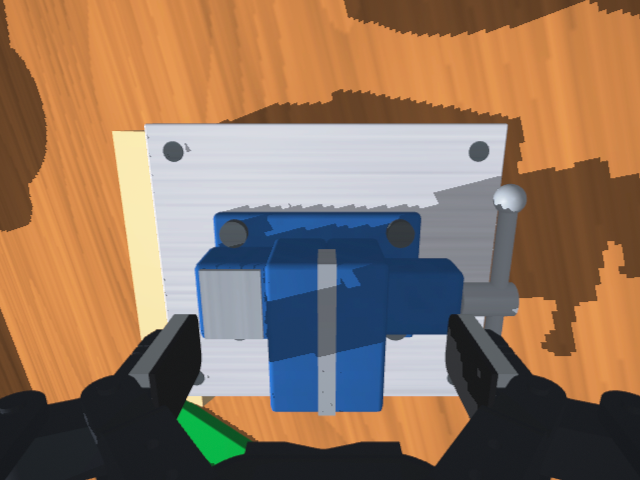

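View pics/s2.png

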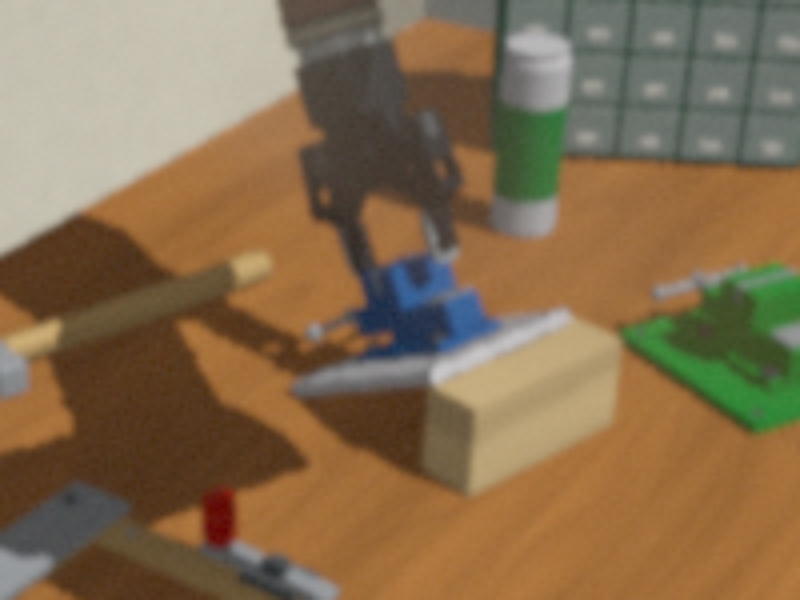

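>>> jog_arm(
  steps=[
    [[0.12,0.07,0.4],[0,-0.13,-0.1]],
    [[0.12,0.07,0.4],[0,-0.13,-0.1]],
    [[0,0,0.2],[0,0,0]],
    [[0,0,0],[0,0,0]],
  ],
)

```text
t: 3.55
tool_pos: [0.6434, -0.203, 0.2327]
tool_rot: [-2.18, -1.633, 0.406]
contact_force: [-0.7, 0.3, 0.1]
opening: 0.0855
```

>>> jog_arm(
  steps=[
    [[0,0,0],[0,0,0]],
    [[0,0,0],[0,0,0]],
    [[0,0,0],[0,0,0]],
    [[0,0,0],[0,0,0]],
    [[0,0,0],[0,0,0]],
    [[0,0,0],[0,0,0]],
  ],
  fingers=-1,
  grip_force=90,
)

```text
t: 4.15
tool_pos: [0.6434, -0.2031, 0.2336]
tool_rot: [-2.18, -1.633, 0.406]
contact_force: [-0.7, 0.6, 0.7]
opening: 0.0386
```

```bash
python3 - <<'E'
from h import *
Tp=plateT(np.load("p2.npy"));rows(cur(),grasp(Tp,.065,.0),n=1)
X=np.linalg.inv(cur())@Tp;print(X);np.save("X.npy",X)
print(ctrl.get_obs()["contact_force"],ctrl.get_obs()["opening"])
im=ctrl.get_image("wrist");cv2.imwrite("pics/w3.png",im[:,:,::-1])
E
```

```text
1 rows, d=2.0mm a=0.14deg
[[[0.02,0.01,0.2],[0.14,0.03,-0.02]]]
[[-0.0003 -1.     -0.0005  0.0003]
 [-1.      0.0003  0.0024 -0.0004]
 [-0.0024  0.0005 -1.      0.222 ]
 [ 0.      0.      0.      1.    ]]
[-0.6545  0.5944  0.6933] 0.038602623602699136
```

View pics/w3.png

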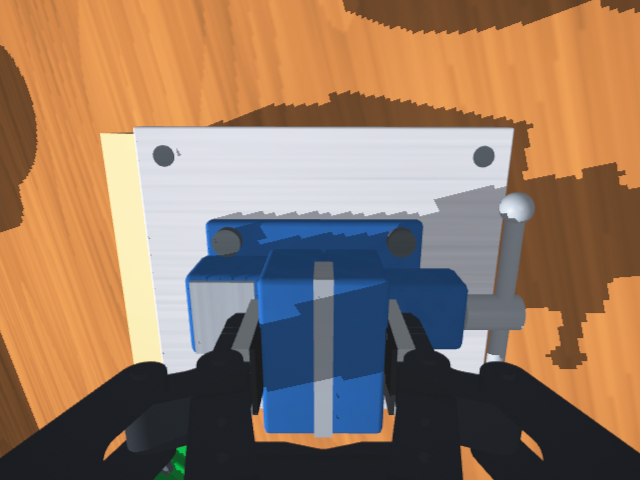

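```bash
python3 - <<'E'
from h import *
T=cur();G=T.copy();G[2,3]+=.10;rows(T,G,n=5)
E
```

```text
5 rows, d=100.0mm a=0.00deg
[[[-0.0,-0.93,-1.77],[-0.0,-0.0,-0.0]],[[-0.0,-0.94,-1.77],[-0.0,-0.0,-0.0]],[[-0.0,-0.93,-1.76],[-0.0,-0.0,-0.0]],[[-0.01,-0.94,-1.77],[-0.0,-0.0,-0.0]],[[0.0,-0.93,-1.77],[-0.0,-0.0,-0.0]]]
```

>>> jog_arm(
  steps=[
    [[0,-0.47,-0.88],[0,0,0]],
    [[0,-0.93,-1.77],[0,0,0]],
    [[0,-0.93,-1.77],[0,0,0]],
    [[0,-0.93,-1.77],[0,0,0]],
    [[0,-0.93,-1.77],[0,0,0]],
    [[0,0,0],[0,0,0]],
    [[0,0,0],[0,0,0]],
  ],
)

```text
t: 4.9
tool_pos: [0.6425, -0.2025, 0.3264]
tool_rot: [-2.181, -1.635, 0.403]
contact_force: [0.7, 0.2, -9.1]
opening: 0.0383
```

```bash
cat >> h.py <<'E'
def inDock(d,xf,y,z,tilt,dyaw=0): # plate pose: front lower edge at dock xf,y,z
    return dockT(d)@(lambda T:(T.__setitem__((slice(0,3),3),T[:3,3]+[0,0,z]),T)[1])(plateT([xf,y,dyaw],tilt))
def look(n,name=None,crop=None,f=1):
    i=ctrl.camera_info(n);im=ctrl.get_image(n)[:,:,::-1]
    np.savez(f"pics/{name}.npz",K=i["K"],camera_from_world=i["camera_from_world"])
    cv2.imwrite(f"pics/{name}_full.png",im)
    if crop: im=im[crop[1]:crop[3],crop[0]:crop[2]]
    cv2.imwrite(f"pics/{name}.png",cv2.resize(im,None,fx=f,fy=f,interpolation=cv2.INTER_CUBIC))
E
python3 - <<'E'
from h import *
d=np.array([.5615,.183,3.10]);X=np.load("X.npy");print(ctrl.get_obs()["contact_force"])
G=inDock(d,-.055,0,.10,21)@np.linalg.inv(X);rows(cur(),G);print(G)
look("side","s4",(230,130,430,280),4)
look("scene","c4s",(180,150,380,300),4)
E
```

```text
[ 0.7473  0.1825 -9.0952]
10 rows, d=383.6mm a=15.52deg
[[[3.62,-1.18,0.51],[-0.69,-0.58,-1.27]],[[3.64,-1.1,0.47],[-0.68,-0.58,-1.26]],[[3.67,-1.02,0.41],[-0.69,-0.58,-1.27]],[[3.7,-0.95,0.36],[-0.68,-0.57,-1.26]],[[3.73,-0.87,0.32],[-0.69,-0.58,-1.27]],[[3.74,-0.79,0.27],[-0.69,-0.58,-1.27]],[[3.76,-0.71,0.22],[-0.68,-0.58,-1.26]],[[3.78,-0.63,0.17],[-0.69,-0.58,-1.27]]]
[[[3.8,-0.55,0.13],[-0.69,-0.58,-1.27]],[[3.81,-0.47,0.09],[-0.68,-0.57,-1.26]]]
[[ 0.0416  0.9336 -0.3558  0.6212]
 [ 0.9991 -0.0391  0.0143  0.1804]
 [-0.0006 -0.3561 -0.9344  0.3359]
 [ 0.      0.      0.      1.    ]]
```

View pics/s4.png

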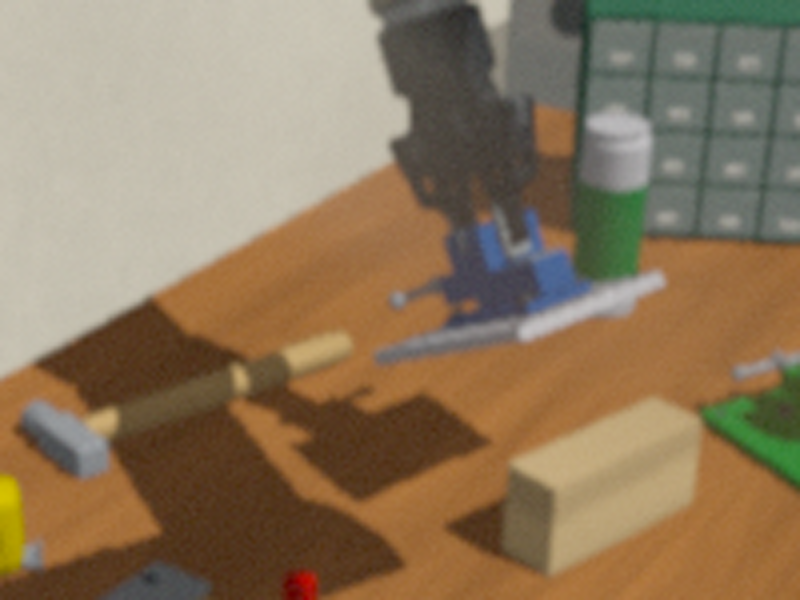

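View pics/c4s.png

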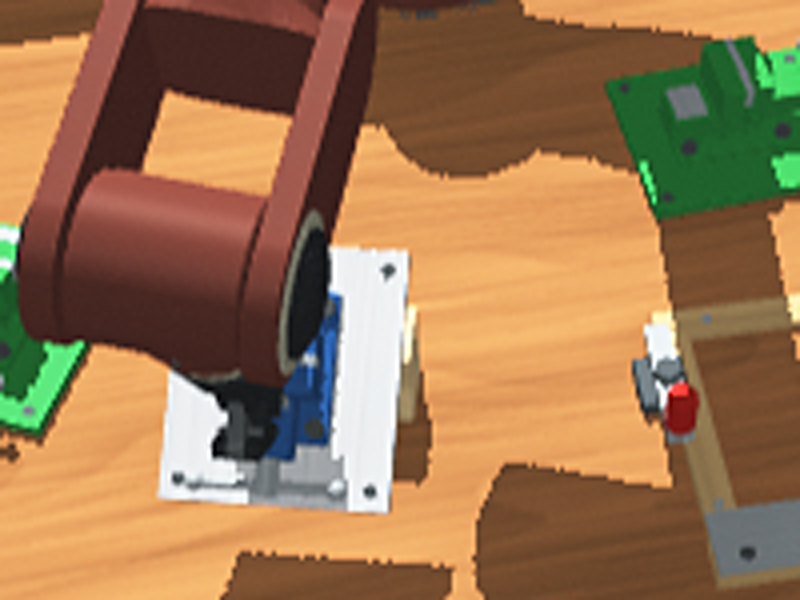

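>>> jog_arm(
  steps=[
    [[3.62,-1.18,0.51],[-0.69,-0.58,-1.27]],
    [[3.64,-1.1,0.47],[-0.68,-0.58,-1.26]],
    [[3.67,-1.02,0.41],[-0.69,-0.58,-1.27]],
    [[3.7,-0.95,0.36],[-0.68,-0.57,-1.26]],
    [[3.73,-0.87,0.32],[-0.69,-0.58,-1.27]],
    [[3.74,-0.79,0.27],[-0.69,-0.58,-1.27]],
    [[3.76,-0.71,0.22],[-0.68,-0.58,-1.26]],
    [[3.78,-0.63,0.17],[-0.69,-0.58,-1.27]],
  ],
)

```text
t: 5.8
tool_pos: [0.6219, 0.1085, 0.3209]
tool_rot: [-2.084, -1.9, 0.39]
contact_force: [0.5, 0.1, -8.0]
opening: 0.0386
```

>>> jog_arm(
  steps=[
    [[2.5,-0.4,0.13],[-0.69,-0.58,-1.27]],
    [[1.5,-0.2,0.05],[0,0,0]],
    [[0,0,0],[0,0,0]],
    [[0,0,0],[0,0,0]],
  ],
)

```text
t: 6.2
tool_pos: [0.6162, 0.155, 0.3162]
tool_rot: [-2.06, -1.937, 0.398]
contact_force: [-0.1, -1.0, -7.7]
opening: 0.0383
```

```bash
python3 - <<'E'
from h import *
d=np.array([.5615,.183,3.10]);X=np.load("X.npy");print(ctrl.get_obs()["contact_force"])
G=inDock(d,-.055,0,.10,21)@np.linalg.inv(X);rows(cur(),G,n=2)
Tp=cur()@X;print(np.linalg.inv(dockT(d))@Tp)
look("wrist","w5");look("scene","c5",(290,150,490,300),4);look("side","s5",(150,150,350,350),3)
E
```

```text
[-0.08   -1.0308 -7.6716]
2 rows, d=32.5mm a=2.32deg
[[[1.28,-0.23,-0.98],[-1.01,-0.07,-0.56]],[[1.27,-0.2,-0.99],[-1.02,-0.06,-0.55]]]
[[ 0.9201  0.0189 -0.3911  0.0309]
 [-0.0194  0.9998  0.0027  0.025 ]
 [ 0.3911  0.0051  0.9203  0.1119]
 [ 0.      0.      0.      1.    ]]
```

View pics/w5.png

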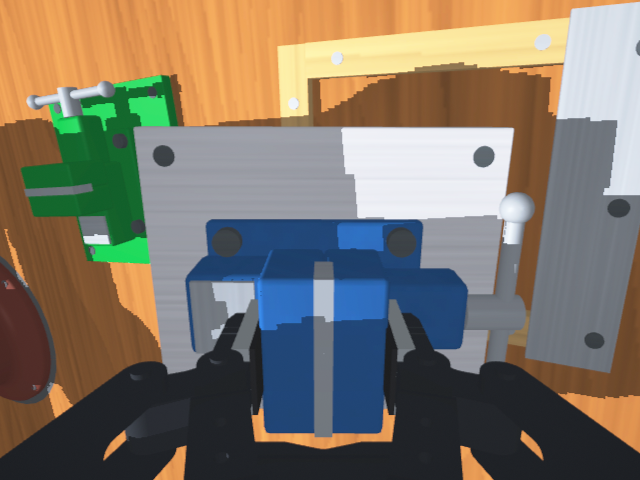

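View pics/c5.png

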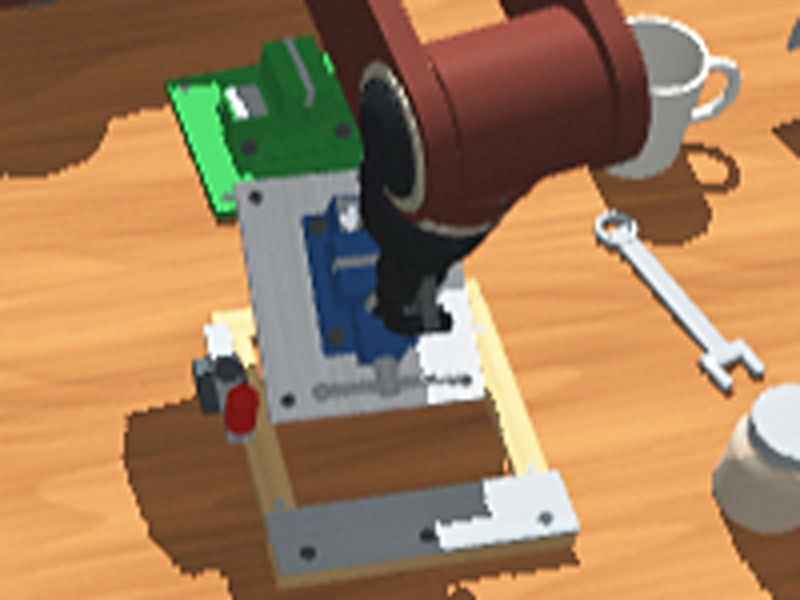

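View pics/s5.png

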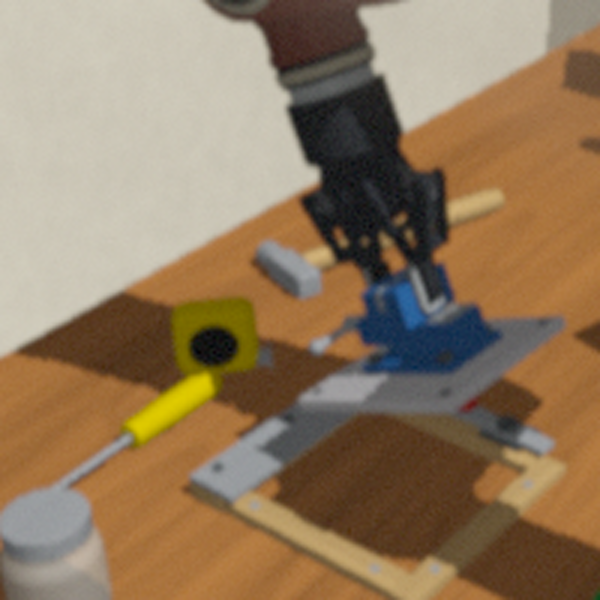

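```bash
cat >> h.py <<'E'
def fitc(fT,obs,p0,pr=True):
    def res(p):
        T=fT(p);return np.concatenate([(proj(i,ap(T,np.array(o,float)/1e3))-np.array(x,float)).ravel() for i,o,x in obs])
    r=least_squares(res,p0,loss='soft_l1')
    if pr: print(r.x);print(res(r.x).reshape(-1,2).round(1).tolist())
    return r.x
E
python3 - <<'E'
from h import *
W=np.load("pics/w5.npz")
o=[(105,-98,9),(-71,-100,21),(-71,100,21),(-117,100,21),(83,-76,9)]
x=[(278,45),(571,11),(527,357),(610,372),(310,80)]
fitc(dockT,[(W,o,x)],[.56,.18,3.1])
E
python3 - <<'E'
import cv2
im=cv2.imread("pics/w5_full.png")
cv2.imwrite("pics/w5c.png",cv2.resize(im[0:390,500:640],None,fx=1.5,fy=1.5,interpolation=cv2.INTER_CUBIC))
cv2.imwrite("pics/w5d.png",cv2.resize(im[20:130,260:400],None,fx=5,fy=5,interpolation=cv2.INTER_CUBIC))
E
```

```text
[0.5609 0.1813 3.101 ]
[[-1.3, 1.3], [1.3, -2.1], [-1.3, 1.4], [0.7, 1.5], [-3.4, -1.3]]
```

View pics/w5c.png

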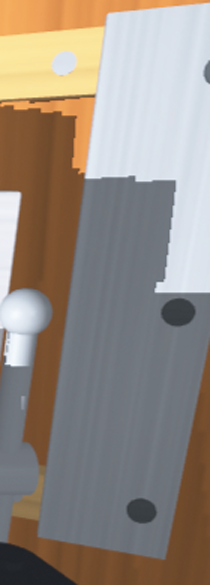

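View pics/w5d.png

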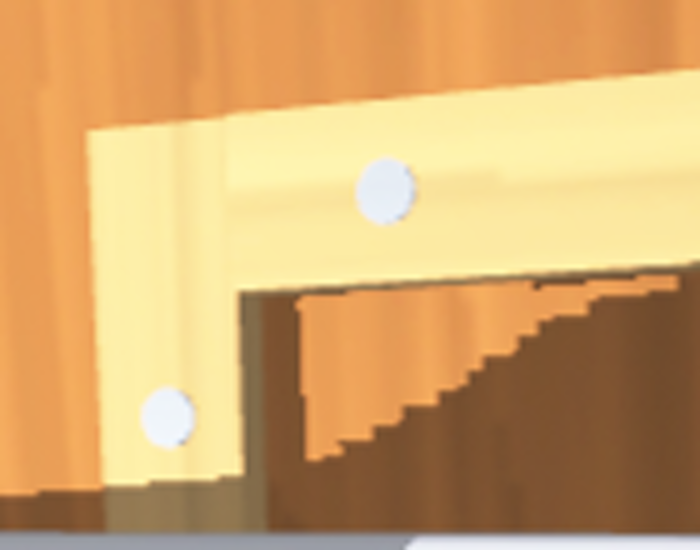

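```bash
python3 - <<'E'
from h import *
d=np.array([.561,.1818,3.101]);np.save("d.npy",d);X=np.load("X.npy")
G=inDock(d,-.056,0,.06,21)@np.linalg.inv(X);rows(cur(),G,n=5)
E
```

```text
5 rows, d=32.9mm a=2.34deg
[[[0.51,0.23,0.35],[-0.4,-0.04,-0.25]],[[0.5,0.22,0.35],[-0.39,-0.05,-0.24]],[[0.51,0.23,0.36],[-0.4,-0.04,-0.25]],[[0.51,0.23,0.35],[-0.39,-0.05,-0.24]],[[0.5,0.22,0.36],[-0.4,-0.04,-0.25]]]
```

>>> jog_arm(
  steps=[
    [[0.51,0.23,0.35],[-0.4,-0.04,-0.25]],
    [[0.51,0.23,0.35],[-0.4,-0.04,-0.25]],
    [[0.51,0.23,0.35],[-0.4,-0.04,-0.25]],
    [[0.51,0.23,0.35],[-0.4,-0.04,-0.25]],
    [[0.51,0.23,0.35],[-0.4,-0.04,-0.25]],
    [[0,0,0],[0,0,0]],
    [[0,0,0],[0,0,0]],
  ],
)

```text
t: 7.05
tool_pos: [0.6231, 0.1791, 0.2936]
tool_rot: [-2.064, -1.978, 0.362]
contact_force: [-0.8, 0.4, -7.0]
opening: 0.0386
```

```bash
cat >> h.py <<'E'
def st():
    d=np.load("d.npy");X=np.load("X.npy");Q=np.linalg.inv(dockT(d))@cur()@X
    f=ap(Q,[-.08,0,0])[0]*1000;a=R.from_matrix(Q[:3,:3]).as_euler('zyx',degrees=True)
    print("front edge in dock mm",f.round(1),"tilt %.2f yaw %.2f roll %.2f"%(-a[1],a[0],a[2]),"F",ctrl.get_obs()["contact_force"].round(1),"t",round(ctrl.get_obs()["t"],2))
def go(xf,y,z,tilt,n=None,dyaw=0):
    d=np.load("d.npy");X=np.load("X.npy");rows(cur(),inDock(d,xf/1e3,y/1e3,z/1e3,tilt,dyaw)@np.linalg.inv(X),n)
E
python3 - <<'E'
from h import *
st();go(-56,0,20,21,4)
look("wrist","w6");look("scene","c6",(320,180,470,300),5);look("side","s6",(180,180,360,350),4)
E
```

```text
front edge in dock mm [-58.   -0.1  57.7] tilt 20.86 yaw -0.10 roll -0.04 F [-0.8  0.4 -7. ] t 7.05
4 rows, d=37.7mm a=0.17deg
[[[-0.0,0.3,0.89],[0.03,-0.01,-0.02]],[[-0.0,0.3,0.9],[0.04,-0.01,-0.02]],[[-0.0,0.3,0.89],[0.03,-0.01,-0.02]],[[-0.0,0.3,0.9],[0.04,-0.01,-0.02]]]
```

View pics/w6.png

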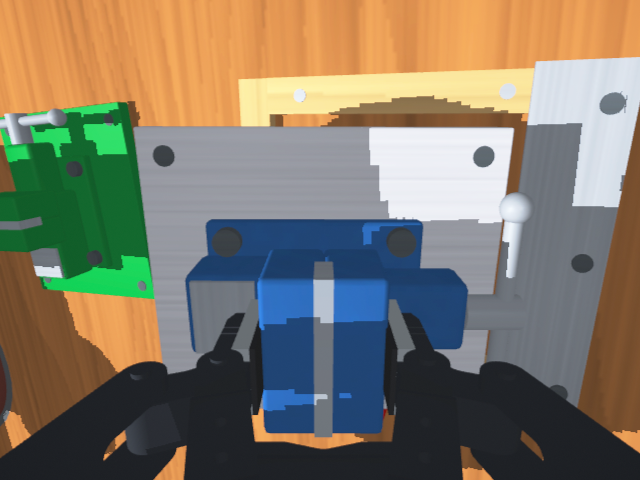

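View pics/c6.png

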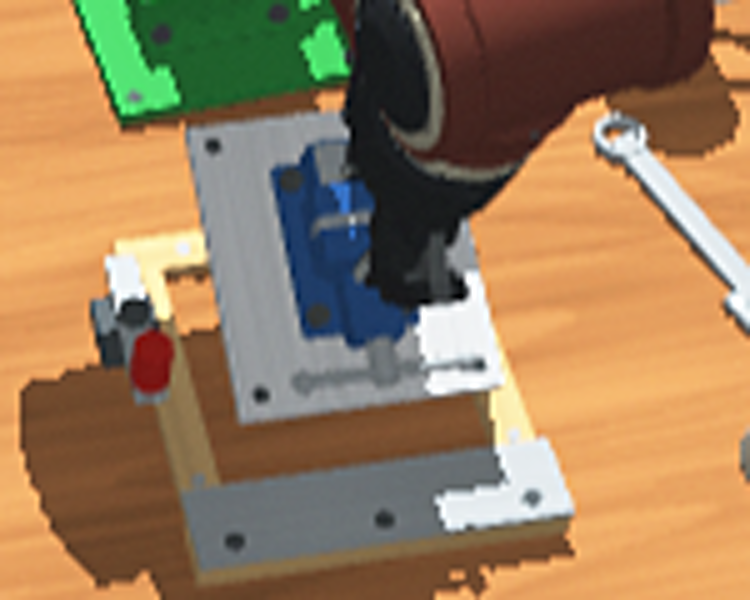

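View pics/s6.png

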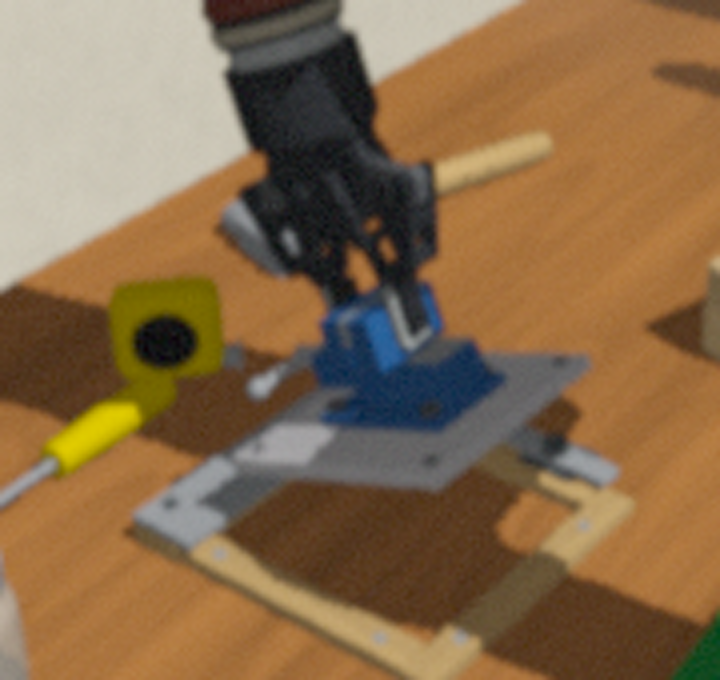

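```bash
python3 - <<'E'
from h import *
d=np.load("d.npy");X=np.load("X.npy")
W=np.load("pics/w6.npz");C=np.load("pics/c6.npz")
fitc(dockT,[(W,[(105,-98,8),(83,-76,9),(-71,-100,21)],[(239,80),(271,113),(536,61)])],d)
s=lambda l:[(320+a/5,180+b/5) for a,b in l]
fitc(dockT,[(C,[(-71,100,21),(-71,-100,21),(-117,-100,21)],s([(183,492),(547,438),(575,515)]))],d)
T=cur()@X
print((proj(C,ap(T,np.array([(80,70,10),(-80,70,10),(-80,-70,10)])/1e3))-s([(188,127),(240,423),(502,384)])))
print((proj(W,ap(T,np.array([(80,-70,10),(-80,-70,10)])/1e3))-[(135,127),(513,127)]))
E
```

```text
[0.5612 0.1815 3.1016]
[[-0.4, -0.6], [-2.0, 1.2], [1.1, -0.0]]
[0.5628 0.1854 3.0978]
[[-0.3, 0.0], [0.2, 0.4], [0.1, -0.4]]
[[-1.8162 -0.1871]
 [-0.9833 -0.7704]
 [-0.7798 -0.383 ]]
[[-5.8438 -0.5638]
 [ 0.813  -0.5768]]
```

>>> jog_arm(
  steps=[
    [[0,0.3,0.85],[0,0,0]],
    [[0,0.3,0.85],[0,0,0]],
    [[0,0.3,0.85],[0,0,0]],
    [[0,0.3,0.85],[0,0,0]],
    [[0,0,0],[0,0,0]],
    [[0,0,0],[0,0,0]],
  ],
)

```text
t: 7.8
tool_pos: [0.6221, 0.1783, 0.254]
tool_rot: [-2.065, -1.976, 0.363]
contact_force: [-0.2, -0.4, -7.2]
opening: 0.0381
```

```bash
python3 - <<'E'
from h import *
st();go(-57,0,4,21,4)
E
```

```text
front edge in dock mm [-56.9   0.9  18. ] tilt 20.90 yaw -0.17 roll -0.06 F [-0.2 -0.4 -7.2] t 7.8
4 rows, d=14.1mm a=0.19deg
[[[0.02,0.14,0.32],[0.03,-0.01,-0.04]],[[0.02,0.14,0.33],[0.02,-0.02,-0.04]],[[0.03,0.13,0.32],[0.03,-0.01,-0.03]],[[0.02,0.14,0.32],[0.02,-0.01,-0.04]]]
```

>>> jog_arm(
  steps=[
    [[0.02,0.13,0.3],[0,0,-0.04]],
    [[0.02,0.13,0.3],[0,0,-0.04]],
    [[0.02,0.13,0.3],[0,0,-0.04]],
    [[0.02,0.13,0.3],[0,0,-0.04]],
    [[0,0,0],[0,0,0]],
    [[0,0,0],[0,0,0]],
  ],
)

```text
t: 8.4
tool_pos: [0.6233, 0.1793, 0.2409]
tool_rot: [-2.062, -1.981, 0.36]
contact_force: [0.2, 0.7, -8.2]
opening: 0.0383
```

```bash
python3 - <<'E'
from h import *
st();go(-58,0,0,21,4)
E
```

```text
front edge in dock mm [-58.4  -0.5   4.9] tilt 20.79 yaw 0.01 roll -0.08 F [ 0.2  0.7 -8.2] t 8.4
4 rows, d=4.9mm a=0.22deg
[[[-0.0,0.05,0.11],[0.05,-0.02,0.01]],[[-0.01,0.06,0.11],[0.05,-0.02,0.01]],[[-0.0,0.05,0.11],[0.06,-0.01,0.01]],[[-0.0,0.05,0.12],[0.05,-0.02,0.01]]]
```

>>> jog_arm(
  steps=[
    [[0,0.05,0.12],[0,0,0]],
    [[0,0.05,0.12],[0,0,0]],
    [[0,0.05,0.12],[0,0,0]],
    [[0,0,0],[0,0,0]],
  ],
)

```text
t: 8.8
tool_pos: [0.6236, 0.1793, 0.2371]
tool_rot: [-2.063, -1.981, 0.359]
contact_force: [0.6, 0.4, -8.0]
opening: 0.0386
```

```bash
python3 - <<'E'
from h import *
st()
E
```

```text
front edge in dock mm [-58.9  -0.5   1.2] tilt 20.75 yaw 0.01 roll -0.09 F [ 0.6  0.4 -8. ] t 8.8
```

>>> jog_arm(
  steps=[
    [[0,0.05,0.11],[0,0,0]],
    [[0,0.05,0.11],[0,0,0]],
    [[0,0,0],[0,0,0]],
  ],
)

```text
t: 9.1
tool_pos: [0.6241, 0.1794, 0.2361]
tool_rot: [-2.063, -1.981, 0.359]
contact_force: [-0.7, 0.6, -7.7]
opening: 0.0385
```

```bash
python3 - <<'E'
from h import *
st()
look("side","s7",(180,180,360,350),4);look("scene","c7",(320,180,470,300),5)
E
```

```text
front edge in dock mm [-59.5  -0.7   0.2] tilt 20.73 yaw 0.01 roll -0.10 F [-0.7  0.6 -7.7] t 9.1
```

View pics/s7.png

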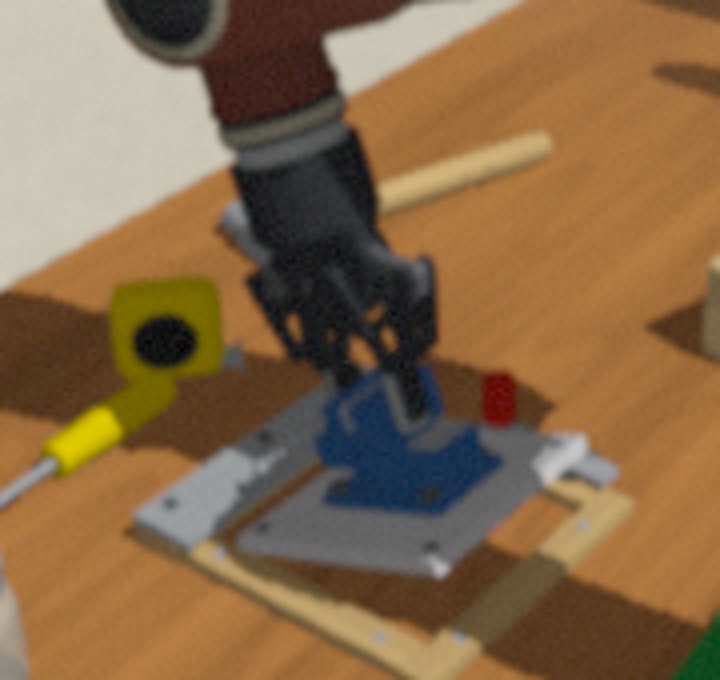

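View pics/c7.png

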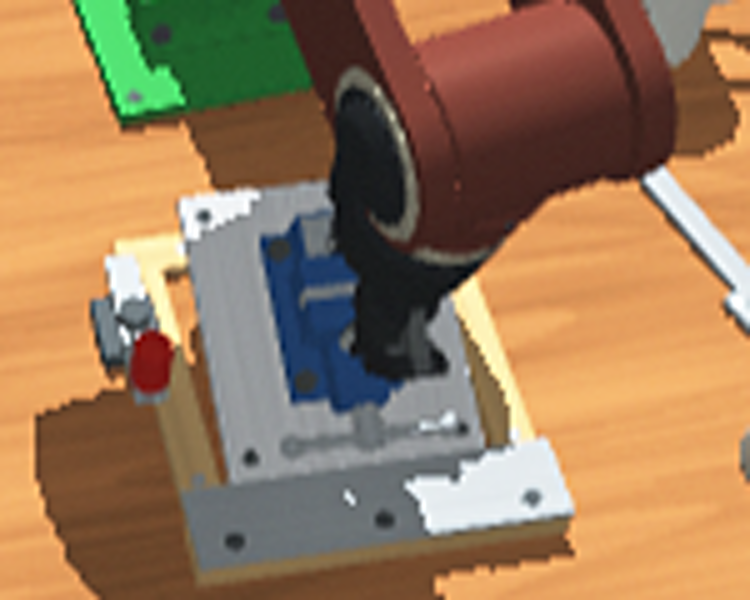

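>>> jog_arm(
  steps=[
    [[0,0.02,0.11],[0,0,0]],
    [[0,0.02,0.11],[0,0,0]],
    [[0,0,0],[0,0,0]],
  ],
)

```text
t: 9.5
tool_pos: [0.624, 0.1795, 0.236]
tool_rot: [-2.063, -1.981, 0.358]
contact_force: [-1.3, 0.6, -6.0]
opening: 0.0382
```

```bash
python3 - <<'E'
from h import *
st();st()
E
```

```text
front edge in dock mm [-59.6  -0.9   0. ] tilt 20.70 yaw 0.01 roll -0.10 F [-1.3  0.6 -6. ] t 9.5
front edge in dock mm [-59.6  -0.9   0. ] tilt 20.70 yaw 0.01 roll -0.10 F [-1.3  0.6 -6. ] t 9.5
```

>>> jog_arm(
  steps=[
    [[0,0.1,0.3],[0,0,0]],
    [[0,0.1,0.3],[0,0,0]],
  ],
)

```text
t: 9.7
tool_pos: [0.6246, 0.1797, 0.2356]
tool_rot: [-2.061, -1.98, 0.361]
contact_force: [-7.0, -1.9, 12.2]
opening: 0.0382
```

```bash
python3 - <<'E'
from h import *
st()
go(-78,0,0,20,7)
E
```

```text
front edge in dock mm [-59.6  -1.   -0.3] tilt 20.84 yaw 0.03 roll -0.07 F [-7.  -1.9 12.2] t 9.7
7 rows, d=15.0mm a=0.84deg
[[[-0.01,0.2,-0.08],[-0.12,-0.01,0.01]],[[-0.01,0.2,-0.08],[-0.12,-0.01,0.01]],[[-0.01,0.2,-0.08],[-0.12,-0.01,0.0]],[[-0.01,0.19,-0.08],[-0.12,-0.01,0.01]],[[-0.01,0.2,-0.08],[-0.12,-0.01,0.01]],[[-0.01,0.2,-0.08],[-0.12,-0.0,0.01]],[[-0.01,0.2,-0.07],[-0.12,-0.01,0.0]]]
```

>>> jog_arm(
  steps=[
    [[0,0.22,-0.06],[-0.12,0,0]],
    [[0,0.22,-0.06],[-0.12,0,0]],
    [[0,0.22,-0.06],[-0.12,0,0]],
    [[0,0.22,-0.06],[-0.12,0,0]],
    [[0,0.22,-0.06],[-0.12,0,0]],
  ],
)

```text
t: 10.2
tool_pos: [0.6349, 0.1797, 0.2358]
tool_rot: [-2.061, -1.981, 0.361]
contact_force: [-5.0, -0.4, 1.7]
opening: 0.0389
```

```bash
python3 - <<'E'
from h import *
st()
go(-79,0,0,19.5,5)
E
```

```text
front edge in dock mm [-69.9  -1.4  -0.1] tilt 20.83 yaw 0.08 roll -0.05 F [-5.  -0.4  1.7] t 10.2
5 rows, d=3.8mm a=1.33deg
[[[-0.02,0.07,-0.03],[-0.27,-0.01,0.02]],[[-0.02,0.06,-0.03],[-0.26,-0.01,0.02]],[[-0.03,0.07,-0.02],[-0.27,-0.01,0.02]],[[-0.02,0.07,-0.03],[-0.26,-0.01,0.02]],[[-0.02,0.07,-0.03],[-0.27,-0.01,0.02]]]
```

>>> jog_arm(
  steps=[
    [[-0.03,0.22,-0.07],[-0.3,0,0]],
    [[-0.03,0.22,-0.07],[-0.3,0,0]],
    [[-0.03,0.2,-0.07],[-0.3,0,0]],
  ],
)

```text
t: 10.5
tool_pos: [0.6407, 0.1792, 0.2359]
tool_rot: [-2.064, -1.986, 0.354]
contact_force: [-3.9, 0.8, 1.0]
opening: 0.0386
```

```bash
python3 - <<'E'
from h import *
st()
go(-79,0,0,20,3)
look("side","s8",(180,180,360,350),4);look("scene","c8",(320,180,470,300),5)
E
```

```text
front edge in dock mm [-77.4  -1.2  -0.1] tilt 20.44 yaw 0.12 roll -0.07 F [-3.9  0.8  1. ] t 10.5
3 rows, d=0.8mm a=0.47deg
[[[-0.03,-0.01,-0.0],[-0.15,-0.02,0.05]],[[-0.02,-0.0,-0.0],[-0.15,-0.02,0.05]],[[-0.03,-0.01,-0.0],[-0.14,-0.03,0.05]]]
```

View pics/s8.png

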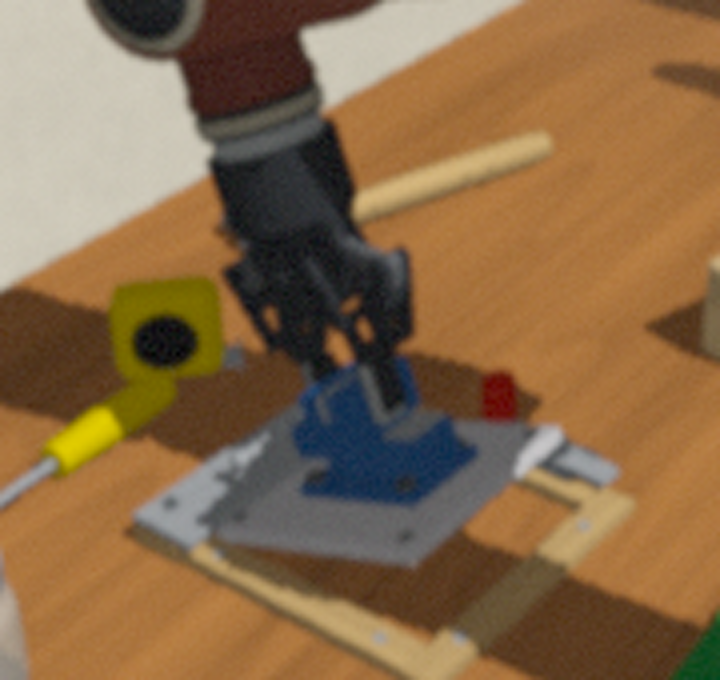

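View pics/c8.png

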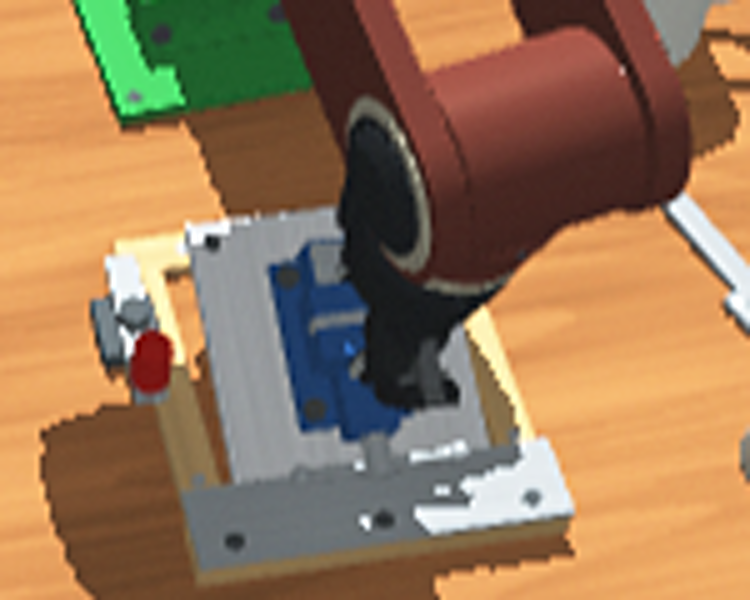

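>>> jog_arm(
  steps=[
    [[-0.03,0.2,-0.07],[0,0,0]],
    [[-0.03,0.15,-0.05],[0,0,0]],
    [[0,0,0],[0,0,0]],
  ],
)

```text
t: 10.9
tool_pos: [0.6435, 0.179, 0.2358]
tool_rot: [-2.059, -1.982, 0.361]
contact_force: [-2.3, -0.2, -1.2]
opening: 0.0384
```

```bash
python3 - <<'E'
from h import *
st()
E
```

```text
front edge in dock mm [-78.4  -1.2  -0.1] tilt 20.87 yaw 0.14 roll -0.08 F [-2.3 -0.2 -1.2] t 10.9
```

>>> jog_arm(
  steps=[
    [[-0.02,0.2,-0.07],[0,0,0]],
    [[0,0.2,-0.07],[0,0,0]],
  ],
)

```text
t: 11.1
tool_pos: [0.6461, 0.179, 0.2358]
tool_rot: [-2.052, -1.976, 0.371]
contact_force: [-9.3, -0.5, 4.4]
opening: 0.0386
```

```bash
python3 - <<'E'
from h import *
st()
go(-79.5,0,0,0,20)
E
```

```text
front edge in dock mm [-78.5  -1.2  -0. ] tilt 21.48 yaw 0.16 roll -0.05 F [-9.3 -0.5  4.4] t 11.1
20 rows, d=86.9mm a=21.48deg
[[[-0.0,-0.37,0.22],[-1.07,-0.0,0.01]],[[-0.01,-0.38,0.21],[-1.08,-0.01,0.01]],[[0.0,-0.39,0.21],[-1.07,-0.0,0.01]],[[-0.0,-0.38,0.2],[-1.08,-0.0,0.01]],[[-0.01,-0.39,0.19],[-1.07,-0.01,0.0]],[[0.0,-0.4,0.19],[-1.07,-0.0,0.01]],[[-0.0,-0.39,0.18],[-1.08,-0.01,0.01]],[[-0.01,-0.4,0.17],[-1.07,0.0,0.01]]]
[[[0.0,-0.4,0.16],[-1.08,-0.0,0.01]],[[-0.0,-0.41,0.15],[-1.07,-0.01,0.01]],[[-0.01,-0.41,0.15],[-1.07,-0.0,0.01]],[[0.0,-0.41,0.14],[-1.08,-0.0,0.01]],[[-0.0,-0.42,0.13],[-1.07,-0.01,0.0]],[[-0.01,-0.41,0.12],[-1.08,-0.0,0.01]],[[0.0,-0.42,0.12],[-1.07,-0.01,0.01]],[[-0.0,-0.42,0.11],[-1.07,0.0,0.01]]]
[[[-0.01,-0.43,0.1],[-1.08,-0.0,0.01]],[[-0.0,-0.42,0.09],[-1.07,-0.01,0.01]],[[-0.01,-0.43,0.09],[-1.08,-0.0,0.01]],[[0.0,-0.42,0.07],[-1.07,-0.0,0.01]]]
```

```bash
python3 - <<'E'
from h import *
go(-78.4,-.6,.2,16,5)
E
```

```text
5 rows, d=22.6mm a=5.48deg
[[[-0.0,-0.42,0.17],[-1.1,-0.01,0.04]],[[-0.01,-0.42,0.16],[-1.09,-0.01,0.03]],[[0.0,-0.43,0.15],[-1.1,-0.01,0.04]],[[-0.0,-0.43,0.14],[-1.09,-0.01,0.03]],[[-0.01,-0.43,0.14],[-1.1,-0.01,0.04]]]
```

>>> jog_arm(
  steps=[
    [[0,-0.42,0.17],[-1.1,0,0.04]],
    [[0,-0.42,0.16],[-1.1,0,0.04]],
    [[0,-0.43,0.15],[-1.1,0,0.04]],
    [[0,-0.43,0.14],[-1.1,0,0.04]],
    [[0,-0.43,0.14],[-1.1,0,0.04]],
  ],
)

```text
t: 11.6
tool_pos: [0.6225, 0.18, 0.2353]
tool_rot: [-2.116, -2.031, 0.277]
contact_force: [-2.5, 0.0, -1.5]
opening: 0.0387
```

```bash
python3 - <<'E'
from h import *
st()
go(-78.8,-.6,.2,11,5)
E
```

```text
front edge in dock mm [-78.6  -1.2  -0.1] tilt 15.70 yaw -0.02 roll -0.07 F [-2.5  0.  -1.5] t 11.6
5 rows, d=19.1mm a=4.70deg
[[[-0.01,-0.36,0.14],[-0.94,-0.01,0.0]],[[-0.0,-0.35,0.13],[-0.94,-0.02,0.0]],[[-0.01,-0.36,0.13],[-0.94,-0.01,0.0]],[[-0.0,-0.37,0.12],[-0.94,-0.02,0.0]],[[-0.01,-0.36,0.11],[-0.94,-0.01,0.0]]]
```

Tracking very well; continuing.

>>> jog_arm(
  steps=[
    [[-0.01,-0.36,0.14],[-0.94,-0.01,0]],
    [[-0.01,-0.36,0.13],[-0.94,-0.01,0]],
    [[-0.01,-0.36,0.13],[-0.94,-0.01,0]],
    [[-0.01,-0.36,0.12],[-0.94,-0.01,0]],
    [[-0.01,-0.36,0.11],[-0.94,-0.01,0]],
  ],
)

```text
t: 12.1
tool_pos: [0.6014, 0.1807, 0.2328]
tool_rot: [-2.167, -2.081, 0.188]
contact_force: [-2.4, 1.3, -3.5]
opening: 0.0388
```

```bash
python3 - <<'E'
from h import *
st()
go(-79,-.6,.2,6,5)
E
```

```text
front edge in dock mm [-78.6  -1.1  -0.1] tilt 10.54 yaw -0.00 roll -0.10 F [-2.4  1.3 -3.5] t 12.1
5 rows, d=18.2mm a=4.54deg
[[[-0.0,-0.34,0.13],[-0.91,-0.02,0.0]],[[-0.0,-0.34,0.13],[-0.91,-0.02,0.01]],[[-0.01,-0.35,0.12],[-0.9,-0.02,-0.0]],[[0.0,-0.34,0.12],[-0.91,-0.02,0.0]],[[-0.0,-0.35,0.11],[-0.91,-0.02,0.01]]]
```

>>> jog_arm(
  steps=[
    [[0,-0.34,0.13],[-0.91,-0.02,0]],
    [[0,-0.34,0.13],[-0.91,-0.02,0]],
    [[0,-0.34,0.12],[-0.91,-0.02,0]],
    [[0,-0.34,0.12],[-0.91,-0.02,0]],
    [[0,-0.34,0.11],[-0.91,-0.02,0]],
  ],
)

```text
t: 12.6
tool_pos: [0.5817, 0.1818, 0.2286]
tool_rot: [-2.215, -2.127, 0.102]
contact_force: [-2.2, 1.1, -3.4]
opening: 0.0385
```

```bash
python3 - <<'E'
from h import *
st()
go(-79.3,-.6,.2,3,4)
look("side","s9",(180,180,360,350),4);look("scene","c9",(320,180,470,300),5)
E
```

```text
front edge in dock mm [-78.6  -1.1  -0.1] tilt 5.65 yaw 0.02 roll -0.03 F [-2.2  1.1 -3.4] t 12.6
4 rows, d=10.2mm a=2.65deg
[[[-0.01,-0.24,0.09],[-0.66,-0.01,0.01]],[[-0.01,-0.24,0.08],[-0.67,-0.0,0.0]],[[-0.01,-0.24,0.09],[-0.66,-0.01,0.01]],[[-0.0,-0.24,0.07],[-0.66,-0.01,0.0]]]
```

View pics/s9.png

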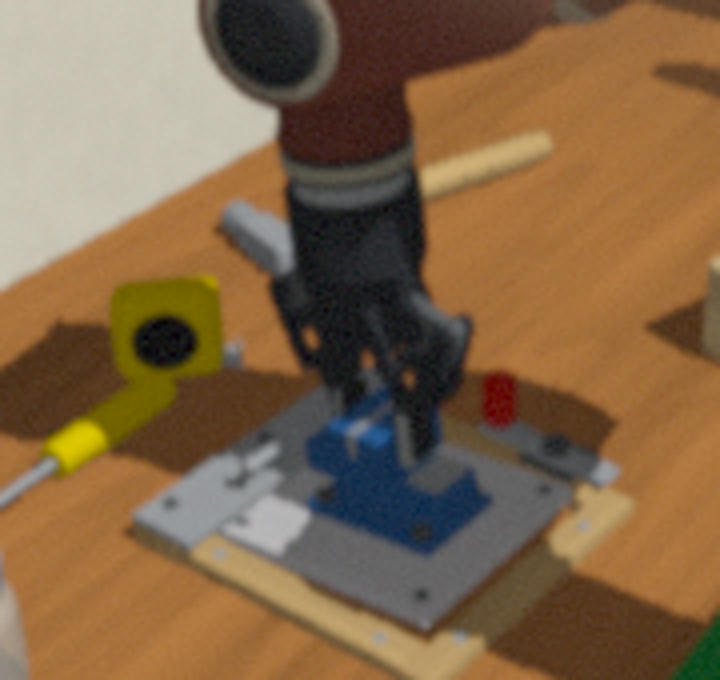

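View pics/c9.png

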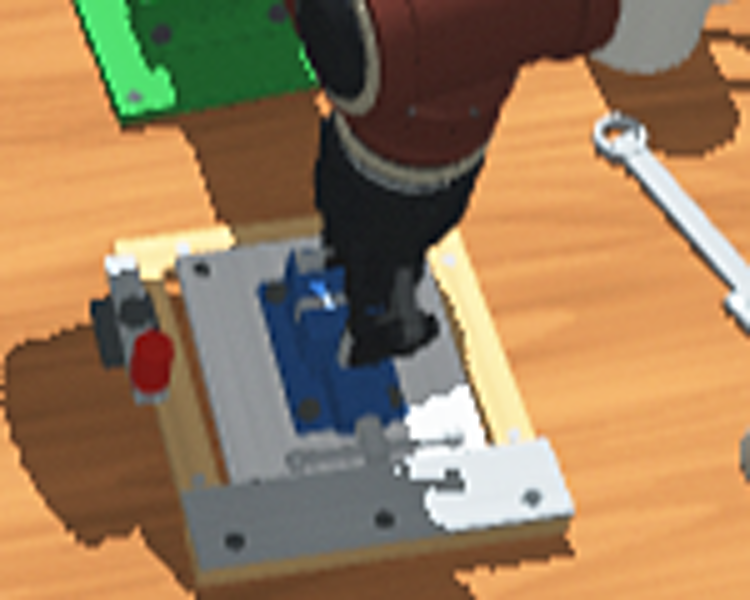

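>>> jog_arm(
  steps=[
    [[-0.02,-0.23,0.09],[-0.66,0,0]],
    [[-0.02,-0.23,0.08],[-0.66,0,0]],
    [[-0.02,-0.23,0.08],[-0.66,0,0]],
    [[-0.02,-0.23,0.07],[-0.66,0,0]],
  ],
)

```text
t: 13.1
tool_pos: [0.5719, 0.1811, 0.2255]
tool_rot: [-2.241, -2.153, 0.05]
contact_force: [-1.3, 1.5, -3.4]
opening: 0.0385
```

```bash
python3 - <<'E'
from h import *
st()
go(-79,-.6,.1,0,5)
E
```

```text
front edge in dock mm [-80.1   0.   -0.1] tilt 2.81 yaw 0.02 roll -0.02 F [-1.3  1.5 -3.4] t 13.1
5 rows, d=12.6mm a=2.81deg
[[[0.01,-0.24,0.08],[-0.56,-0.0,0.0]],[[0.02,-0.24,0.08],[-0.56,-0.01,0.01]],[[0.01,-0.24,0.07],[-0.57,-0.0,0.0]],[[0.02,-0.24,0.08],[-0.56,-0.0,0.01]],[[0.01,-0.24,0.07],[-0.56,-0.01,0.0]]]
```

>>> jog_arm(
  steps=[
    [[0.01,-0.23,0.08],[-0.5,0,0]],
    [[0.01,-0.23,0.08],[-0.5,0,0]],
    [[0.01,-0.23,0.07],[-0.5,0,0]],
    [[0.01,-0.2,0.07],[-0.5,0,0]],
  ],
)

```text
t: 13.5
tool_pos: [0.5627, 0.1816, 0.2225]
tool_rot: [-2.263, -2.174, 0.007]
contact_force: [0.6, 1.1, -5.2]
opening: 0.0387
```

```bash
python3 - <<'E'
from h import *
st()
print(ctrl.get_obs()["wrist_torque"])
go(-79,-.6,.0,0,3)
E
```

```text
front edge in dock mm [-80.1   0.   -0.1] tilt 0.45 yaw 0.03 roll 0.01 F [ 0.6  1.1 -5.2] t 13.5
[ 0.1178 -0.1575  0.1006]
3 rows, d=3.0mm a=0.45deg
[[[0.02,-0.1,0.02],[-0.15,0.0,0.01]],[[0.02,-0.09,0.02],[-0.15,0.01,0.01]],[[0.02,-0.1,0.01],[-0.15,-0.0,0.01]]]
```

>>> jog_arm(
  steps=[
    [[0.01,-0.09,0.03],[-0.25,0,0]],
    [[0.01,-0.09,0.03],[-0.25,0,0]],
    [[0.01,-0.05,0.03],[-0.2,0,0]],
    [[0,0,0.03],[0,0,0]],
  ],
)

```text
t: 13.9
tool_pos: [0.5602, 0.1818, 0.2224]
tool_rot: [2.262, 2.172, 0.005]
contact_force: [0.8, 0.1, -3.1]
opening: 0.0383
```

```bash
python3 - <<'E'
from h import *
st()
print(ctrl.get_obs()["wrist_torque"])
look("side","s10",(180,180,360,350),4);look("wrist","w10")
E
```

```text
front edge in dock mm [-80.3   0.1   0.8] tilt -0.22 yaw 0.02 roll 0.05 F [ 0.8  0.1 -3.1] t 13.9
[0.0568 0.4314 0.0306]
```

View pics/s10.png

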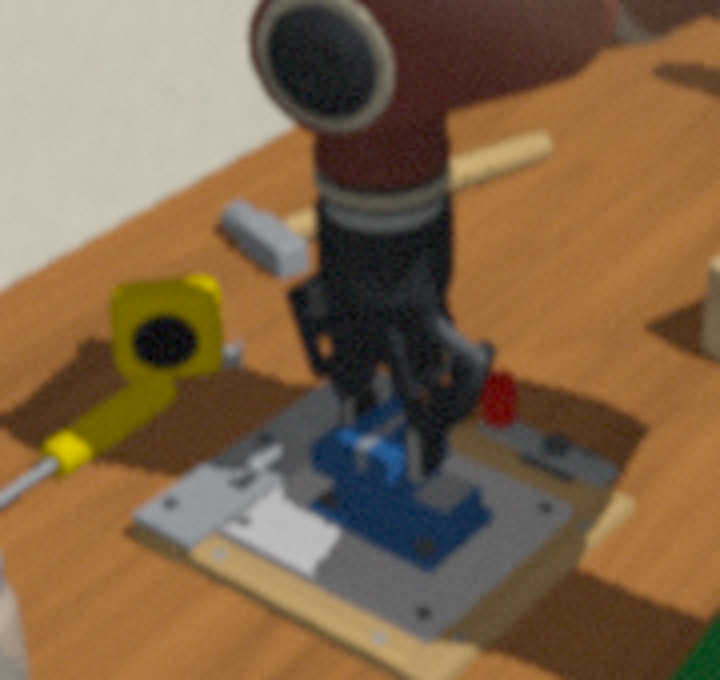

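View pics/w10.png

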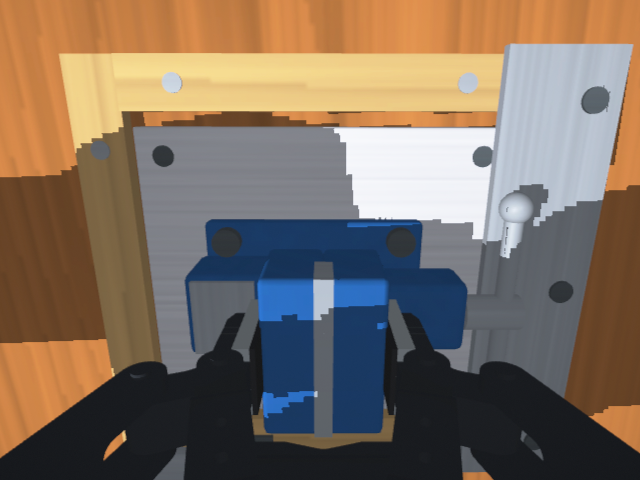

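>>> jog_arm(
  steps=[
    [[0,0.05,0.06],[0.2,0,0]],
    [[0,0,0.05],[0.05,0,0]],
    [[0,0,0],[0,0,0]],
  ],
)

```text
t: 14.3
tool_pos: [0.5613, 0.1817, 0.2221]
tool_rot: [2.264, 2.174, 0.0]
contact_force: [-1.0, 1.2, -1.5]
opening: 0.0385
```

```bash
python3 - <<'E'
from h import *
st()
print(ctrl.get_obs()["wrist_torque"])
E
```

```text
front edge in dock mm [-80.2   0.1   0.1] tilt 0.04 yaw 0.02 roll 0.06 F [-1.   1.2 -1.5] t 14.3
[-0.0169  0.5317  0.0916]
```

>>> jog_arm(
  steps=[
    [[0,0,0],[0,0,0]],
    [[0,0,0],[0,0,0]],
  ],
  grip_force=20,
)

```text
t: 14.5
tool_pos: [0.5612, 0.1818, 0.2221]
tool_rot: [2.264, 2.174, -0.0]
contact_force: [-1.0, 0.1, 0.3]
opening: 0.0385
```

>>> jog_arm(
  steps=[
    [[0,0,0],[0,0,0]],
    [[0,0,0],[0,0,0]],
    [[0,0,0],[0,0,0]],
    [[0,0,0],[0,0,0]],
    [[0,0,0],[0,0,0]],
  ],
  fingers=0.8,
)

```text
t: 15.0
tool_pos: [0.5627, 0.1818, 0.2237]
tool_rot: [2.262, 2.171, 0.009]
contact_force: [-0.3, -0.2, 0.1]
opening: 0.0769
```

>>> jog_arm(
  steps=[
    [[0,0,-1],[0,0,0]],
    [[0,0,-2],[0,0,0]],
    [[0,0,-3],[0,0,0]],
    [[0,0,-3],[0,0,0]],
    [[0,0,-2],[0,0,0]],
    [[0,0,0],[0,0,0]],
    [[0,0,0],[0,0,0]],
  ],
)

```text
t: 15.7
tool_pos: [0.5615, 0.1818, 0.3408]
tool_rot: [2.261, 2.17, 0.011]
contact_force: [0.7, -0.5, -0.9]
opening: 0.0769
```

```bash
python3 - <<'E'
from h import *
st();print(ctrl.get_obs()["opening"])
look("wrist","w11");look("scene","c11",(320,180,470,300),5);look("side","s11",(180,180,360,350),4)
E
```

```text
front edge in dock mm [-82.5  -0.2 119.5] tilt -0.46 yaw -0.02 roll -0.02 F [ 0.7 -0.5 -0.9] t 15.7
0.0769440708652176
```

View pics/w11.png

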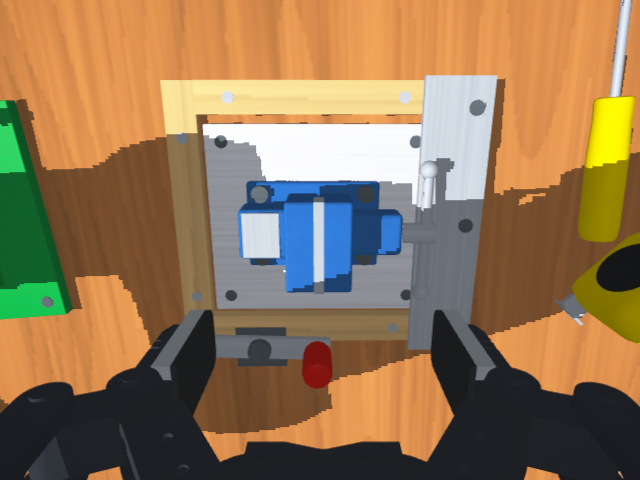

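View pics/c11.png

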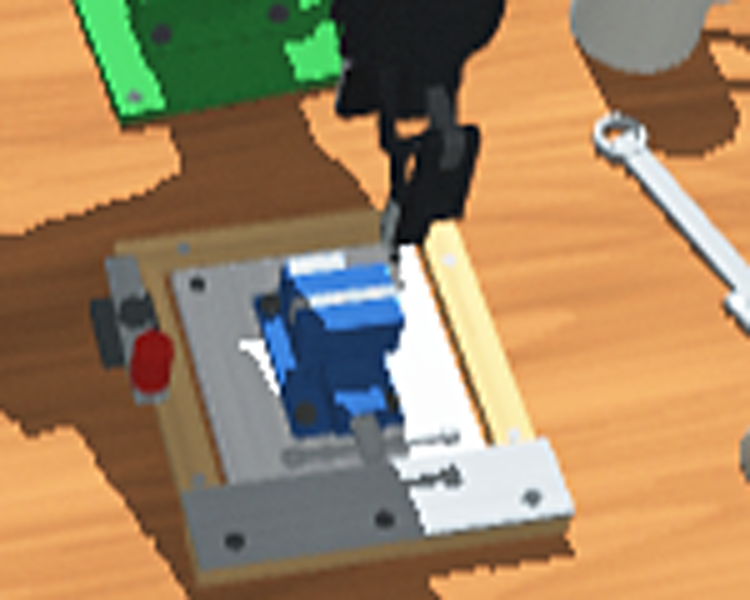

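View pics/s11.png

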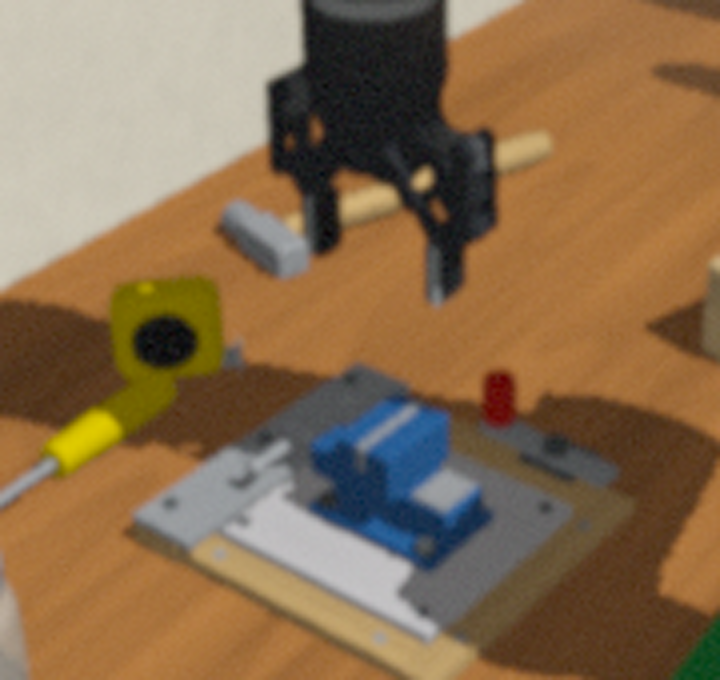

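```bash
python3 - <<'E'
from h import *
import cv2
W=np.load("pics/w11.npz");C=np.load("pics/c11.npz");d=np.load("d.npy")
dw=fitc(dockT,[(W,[(105,-98,8),(83,-76,9),(-71,-100,21),(-117,-100,21),(-71,100,21)],[(162,80),(197,114),(425,76),(497,76),(409,349)])],d)
for phi in (1.3,1.4,1.5,1.6,1.7):
    P=np.array([(45-45*np.sin(phi),100+45*np.cos(phi),z) for z in (55,21)]+[(45,100,19)])/1e3
    print(phi,proj(W,ap(dockT(dw),P)).round(1).tolist(),(proj(C,ap(dockT(d),P))).round(1).tolist())
im=cv2.imread("pics/w11_full.png");cv2.imwrite("pics/w11c.png",cv2.resize(im[310:400,200:350],None,fx=5,fy=5,interpolation=cv2.INTER_CUBIC))
E
```

```text
[0.5612 0.1813 3.0991]
[[-1.2, 0.1], [-0.9, 0.4], [2.1, -0.4], [1.1, -0.3], [-0.3, 0.8]]
1.3 [[315.6, 390.7], [315.9, 363.7], [260.5, 349.2]] [[345.4, 248.9], [344.5, 256.2], [345.4, 243.2]]
1.4 [[317.0, 385.4], [317.1, 358.8], [260.5, 349.2]] [[347.1, 249.0], [346.2, 256.3], [345.4, 243.2]]
1.5 [[317.7, 380.0], [317.8, 353.8], [260.5, 349.2]] [[348.8, 248.9], [347.8, 256.2], [345.4, 243.2]]
1.6 [[317.9, 374.4], [317.9, 348.7], [260.5, 349.2]] [[350.4, 248.7], [349.5, 256.0], [345.4, 243.2]]
1.7 [[317.3, 368.9], [317.4, 343.6], [260.5, 349.2]] [[352.1, 248.4], [351.1, 255.7], [345.4, 243.2]]
```

View pics/w11c.png

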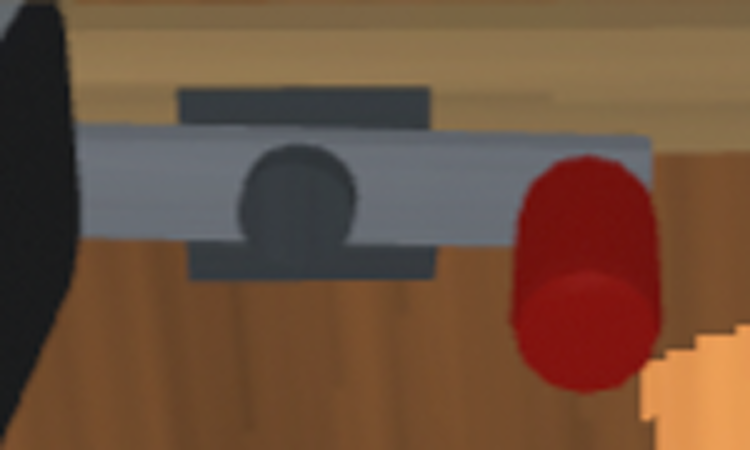

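```bash
cat >> h.py <<'E'
def kn(x,y,z,n=None):
    d=np.array([.5612,.1815,3.10]);B=np.array([[0,-1,0,x/1e3],[-1,0,0,y/1e3],[0,0,-1.,z/1e3],[0,0,0,1]])
    Q=np.linalg.inv(dockT(d))@cur();o=ctrl.get_obs();print("tcp in dock",(Q[:3,3]*1e3).round(1),"F",o["contact_force"].round(1),"t",o["t"],"open",o["opening"])
    rows(cur(),dockT(d)@B,n)
E
python3 - <<'E'
from h import *
kn(0,100.3,262,5)
E
```

```text
tcp in dock [ -0.1  -0.2 339.3] F [-0.1 -0.1 -1.3] t 15.85 open 0.07724401757497672
5 rows, d=126.8mm a=0.45deg
[[[-2.01,-0.02,1.55],[0.09,0.01,0.0]],[[-2.01,-0.01,1.54],[0.09,0.01,0.01]],[[-2.01,-0.01,1.55],[0.09,0.0,-0.0]],[[-2.01,-0.01,1.55],[0.09,0.01,0.0]],[[-2.01,-0.0,1.54],[0.09,0.01,0.01]]]
```

>>> jog_arm(
  steps=[
    [[-2,-0.02,0.5],[0.09,0.01,0]],
    [[-2,0,1.5],[0.09,0,0]],
    [[-2,0,1.5],[0.09,0,0]],
    [[-2,0,1.5],[0.09,0,0]],
    [[-1.5,0,1.2],[0.09,0,0]],
    [[0,0,0],[0,0,0]],
    [[0,0,0],[0,0,0]],
  ],
  fingers=-0.1,
)

```text
t: 16.55
tool_pos: [0.5544, 0.084, 0.2657]
tool_rot: [-2.258, -2.169, 0.017]
contact_force: [0.7, 0.3, 0.3]
opening: 0.0385
```

```bash
python3 - <<'E'
from h import *
kn(0,100.3,262,2);look("wrist","w12");look("side","s12",(180,180,360,350),4)
E
```

```text
tcp in dock [  2.7  97.7 265.7] F [0.7 0.3 0.3] t 16.55 open 0.03853867136117416
2 rows, d=5.3mm a=0.87deg
[[[-0.13,0.14,0.18],[-0.43,0.02,0.04]],[[-0.13,0.14,0.19],[-0.44,0.03,0.05]]]
```

View pics/w12.png

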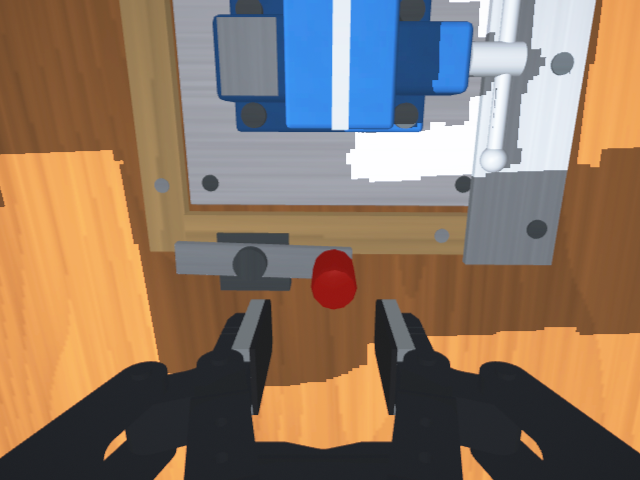

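View pics/s12.png

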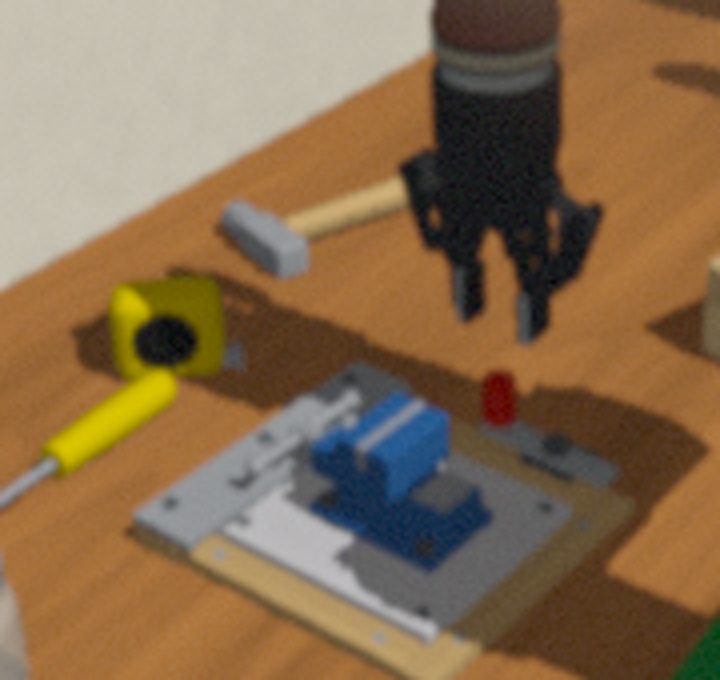

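>>> jog_arm(
  steps=[
    [[-0.13,0.14,0.15],[-0.43,0,0.05]],
    [[-0.13,0.14,0.5],[-0.43,0,0.05]],
    [[0,0,0.8],[0,0,0]],
    [[0,0,0],[0,0,0]],
    [[0,0,0],[0,0,0]],
  ],
)

```text
t: 17.15
tool_pos: [0.5585, 0.0837, 0.2532]
tool_rot: [2.259, 2.175, 0.007]
contact_force: [0.1, 1.0, -0.1]
opening: 0.0381
```

```bash
python3 - <<'E'
from h import *
kn(0,100.3,202,6);W=ctrl.camera_info("wrist");d=np.array([.5612,.1815,3.10])
look("wrist","w13");print(proj(W,ap(dockT(d),np.array([[0,100.3,55],[0,100.3,21]])/1e3)))
E
```

```text
tcp in dock [ -1.4  97.8 253.2] F [ 0.1  1.  -0.1] t 17.15 open 0.0381100797672157
6 rows, d=51.3mm a=0.45deg
[[[-0.04,-0.03,0.85],[0.07,0.0,0.04]],[[-0.04,-0.03,0.86],[0.06,0.0,0.03]],[[-0.04,-0.02,0.85],[0.07,0.0,0.04]],[[-0.04,-0.03,0.85],[0.07,0.01,0.03]],[[-0.04,-0.03,0.85],[0.06,-0.0,0.04]],[[-0.05,-0.02,0.86],[0.07,-0.0,0.03]]]
[[316.3105 299.9812]
 [316.7974 272.2462]]
```

View pics/w13.png

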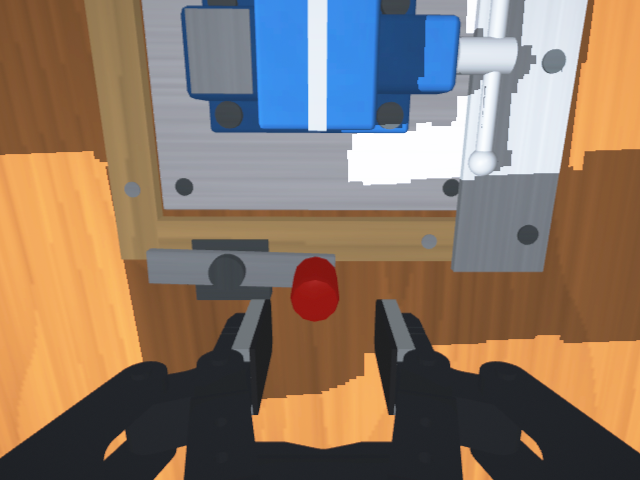

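>>> jog_arm(
  steps=[
    [[-0.06,-0.03,0.85],[0.07,0,0.04]],
    [[-0.06,-0.03,0.85],[0.07,0,0.04]],
    [[-0.06,-0.03,0.85],[0.07,0,0.04]],
    [[-0.05,-0.03,0.85],[0.07,0,0.04]],
    [[-0.04,-0.03,0.7],[0.07,0,0.04]],
    [[0,0,0],[0,0,0]],
    [[0,0,0],[0,0,0]],
  ],
)

```text
t: 17.9
tool_pos: [0.5563, 0.0807, 0.2072]
tool_rot: [-2.267, -2.173, 0.003]
contact_force: [0.5, 0.2, 0.5]
opening: 0.0386
```

```bash
python3 - <<'E'
from h import *
kn(0,100.3,202,1)
look("side","s14",(180,180,360,350),4)
E
```

```text
tcp in dock [  0.7 101.  207.2] F [0.5 0.2 0.5] t 17.9 open 0.03856365013435443
1 rows, d=5.3mm a=0.13deg
[[[0.07,0.08,0.52],[-0.13,0.01,-0.02]]]
```

View pics/s14.png

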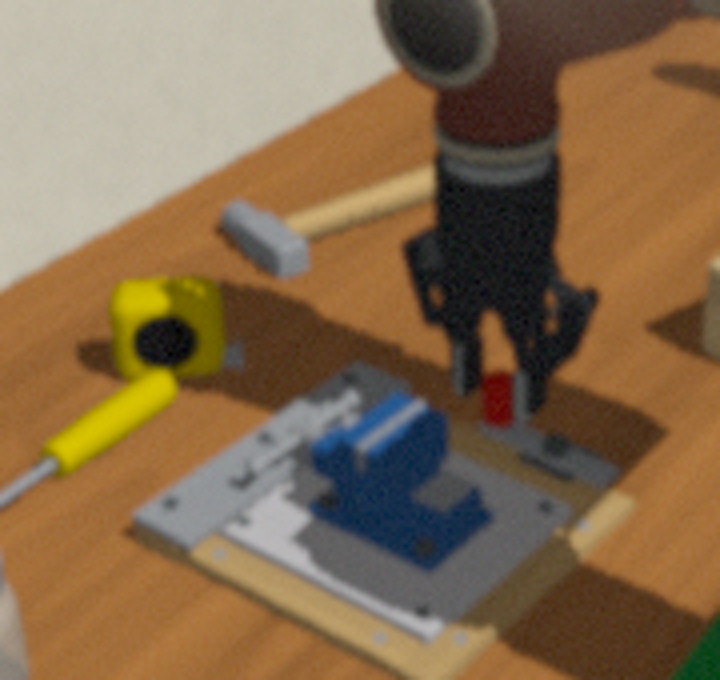

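Knob sits between the pads. Close on it at low force.

>>> jog_arm(
  steps=[
    [[0.05,0.06,0.2],[-0.1,0,0]],
    [[0,0,0],[0,0,0]],
    [[0,0,0],[0,0,0]],
    [[0,0,0],[0,0,0]],
    [[0,0,0],[0,0,0]],
  ],
  fingers=-1,
  grip_force=20,
)

```text
t: 18.45
tool_pos: [0.5565, 0.0813, 0.2058]
tool_rot: [-2.266, -2.174, 0.004]
contact_force: [-1.2, -0.8, -0.3]
opening: 0.0212
```

```bash
python3 - <<'E'
from h import *
kn(0,100.3,204,1)
d=np.array([.5612,.1815,3.10]);T=cur();Q=np.linalg.inv(dockT(d))@T
# arc rows from measured pose, knob at phi0
phi0=1.57;out=[]
pts=[np.array([45-45*np.sin(p),100+45*np.cos(p)]) for p in np.linspace(phi0,0,25)]
print([ (np.round((b-a)[1]*-.1,2),np.round((b-a)[0]*-.1,2)) for a,b in zip(pts,pts[1:])])
E
```

```text
tcp in dock [  0.6 100.3 205.8] F [-1.2 -0.8 -0.3] t 18.45 open 0.021175795613399908
1 rows, d=1.9mm a=0.15deg
[[[0.0,0.06,0.18],[-0.14,0.04,-0.0]]]
[(np.float64(-0.29), np.float64(-0.01)), (np.float64(-0.29), np.float64(-0.03)), (np.float64(-0.29), np.float64(-0.05)), (np.float64(-0.29), np.float64(-0.07)), (np.float64(-0.28), np.float64(-0.09)), (np.float64(-0.28), np.float64(-0.1)), (np.float64(-0.27), np.float64(-0.12)), (np.float64(-0.26), np.float64(-0.14)), (np.float64(-0.25), np.float64(-0.16)), (np.float64(-0.24), np.float64(-0.17)), (np.float64(-0.23), np.float64(-0.19)), (np.float64(-0.21), np.float64(-0.2)), (np.float64(-0.2), np.float64(-0.21)), (np.float64(-0.19), np.float64(-0.23)), (np.float64(-0.17), np.float64(-0.24)), (np.float64(-0.16), np.float64(-0.25)), (np.float64(-0.14), np.float64(-0.26)), (np.float64(-0.12), np.float64(-0.27)), (np.float64(-0.1), np.float64(-0.28)), (np.float64(-0.09), np.float64(-0.28)), (np.float64(-0.07), np.float64(-0.29)), (np.float64(-0.05), np.float64(-0.29)), (np.float64(-0.03), np.float64(-0.29)), (np.float64(-0.01), np.float64(-0.29))]
```

>>> jog_arm(
  steps=[
    [[-0.29,-0.01,0],[0,0,0]],
    [[-0.29,-0.03,0],[0,0,0]],
    [[-0.29,-0.05,0],[0,0,0]],
    [[-0.29,-0.07,0],[0,0,0]],
    [[-0.28,-0.09,0],[0,0,0]],
    [[-0.28,-0.1,0],[0,0,0]],
    [[-0.27,-0.12,0],[0,0,0]],
  ],
)

```text
t: 19.15
tool_pos: [0.5525, 0.0658, 0.2058]
tool_rot: [-2.268, -2.164, -0.03]
contact_force: [3.4, 5.0, -3.3]
opening: 0.0212
```

```bash
python3 - <<'E'
from h import *
kn(45-45*np.sin(.6),100+45*np.cos(.6),205.5,7)
Q=(np.linalg.inv(dockT([.5612,.1815,3.10]))@cur())[:2,3]*1e3-[45,100];print(np.hypot(*Q),np.arctan2(-Q[0],Q[1]))
E
```

```text
tcp in dock [  3.9 116.  205.8] F [ 3.4  5.  -3.3] t 19.15 open 0.021205068339600848
7 rows, d=26.3mm a=1.20deg
[[[-0.3,-0.22,-0.0],[0.07,-0.15,-0.04]],[[-0.31,-0.23,-0.01],[0.07,-0.15,-0.04]],[[-0.3,-0.22,0.0],[0.07,-0.15,-0.05]],[[-0.3,-0.22,0.0],[0.07,-0.15,-0.04]],[[-0.3,-0.22,0.0],[0.07,-0.15,-0.04]],[[-0.31,-0.23,0.01],[0.07,-0.15,-0.04]],[[-0.3,-0.22,-0.0],[0.07,-0.16,-0.04]]]
44.09337632194449 1.1993968674124398
```

>>> jog_arm(
  steps=[
    [[-0.34,-0.16,0],[0.07,-0.15,-0.04]],
    [[-0.33,-0.18,0],[0.07,-0.15,-0.04]],
    [[-0.31,-0.2,0],[0.07,-0.15,-0.04]],
    [[-0.3,-0.22,0],[0.07,-0.15,-0.04]],
    [[-0.28,-0.24,0],[0.07,-0.15,-0.04]],
    [[-0.26,-0.26,0],[0.07,-0.15,-0.04]],
    [[-0.24,-0.28,0],[0.07,-0.15,-0.04]],
  ],
)

```text
t: 19.85
tool_pos: [0.5405, 0.0468, 0.2057]
tool_rot: [2.264, 2.16, 0.039]
contact_force: [6.4, 1.7, -4.7]
opening: 0.0213
```

```bash
python3 - <<'E'
from h import *
kn(45-45*np.sin(.3),100+45*np.cos(.3),205.5,7)
Q=(np.linalg.inv(dockT([.5612,.1815,3.10]))@cur())[:2,3]*1e3-[45,100];print(np.hypot(*Q),np.arctan2(-Q[0],Q[1]))
E
```

```text
tcp in dock [ 15.1 135.5 205.7] F [ 6.4  1.7 -4.7] t 19.85 open 0.021276090361198905
7 rows, d=18.2mm a=1.63deg
[[[-0.11,-0.24,-0.0],[0.21,-0.08,-0.04]],[[-0.11,-0.23,-0.01],[0.22,-0.08,-0.04]],[[-0.1,-0.24,-0.0],[0.21,-0.08,-0.05]],[[-0.11,-0.24,-0.0],[0.22,-0.08,-0.04]],[[-0.11,-0.24,-0.0],[0.21,-0.08,-0.04]],[[-0.11,-0.23,-0.0],[0.22,-0.08,-0.04]],[[-0.11,-0.24,-0.0],[0.21,-0.08,-0.04]]]
46.41150310560179 0.7005987666007474
```

>>> jog_arm(
  steps=[
    [[-0.15,-0.3,0],[0.2,-0.08,-0.04]],
    [[-0.14,-0.31,0],[0.2,-0.08,-0.04]],
    [[-0.12,-0.32,0],[0.2,-0.08,-0.04]],
    [[-0.1,-0.33,0],[0.2,-0.08,-0.04]],
    [[-0.09,-0.33,0],[0.2,-0.08,-0.04]],
    [[-0.07,-0.34,0],[0.2,-0.08,-0.04]],
    [[-0.05,-0.34,0],[0.2,-0.08,-0.04]],
  ],
)

```text
t: 20.55
tool_pos: [0.5248, 0.0356, 0.2056]
tool_rot: [2.246, 2.143, 0.037]
contact_force: [7.7, -2.4, -8.4]
opening: 0.0213
```

```bash
python3 - <<'E'
from h import *
kn(47,145,205.5,7)
Q=(np.linalg.inv(dockT([.5612,.1815,3.10]))@cur())[:2,3]*1e3-[45,100];print(np.hypot(*Q),np.arctan2(-Q[0],Q[1]))
E
```

```text
tcp in dock [ 30.3 147.3 205.6] F [ 7.7 -2.4 -8.4] t 20.55 open 0.02134735565637544
7 rows, d=16.8mm a=2.55deg
[[[0.03,-0.24,-0.01],[0.35,0.07,-0.05]],[[0.03,-0.24,-0.01],[0.36,0.07,-0.04]],[[0.04,-0.23,-0.0],[0.35,0.07,-0.05]],[[0.03,-0.24,-0.01],[0.36,0.07,-0.04]],[[0.03,-0.24,-0.0],[0.35,0.07,-0.05]],[[0.03,-0.24,-0.0],[0.36,0.07,-0.04]],[[0.03,-0.24,-0.0],[0.35,0.07,-0.05]]]
49.52399721787841 0.30063753445840696
```

>>> jog_arm(
  steps=[
    [[0.04,-0.3,0],[0.4,0.07,-0.04]],
    [[0.04,-0.3,0],[0.4,0.07,-0.04]],
    [[0.04,-0.3,0],[0.4,0.07,-0.04]],
    [[0.04,-0.3,0],[0.4,0.07,-0.04]],
    [[0.04,-0.3,0],[0.4,0.07,-0.04]],
    [[0.03,-0.3,0],[0.4,0.07,-0.04]],
  ],
)

```text
t: 21.15
tool_pos: [0.5134, 0.0302, 0.2058]
tool_rot: [2.241, 2.14, 0.014]
contact_force: [4.7, -4.8, -6.2]
opening: 0.0205
```

```bash
python3 - <<'E'
from h import *
kn(47,145,205.5,4)
print(ctrl.get_obs()["wrist_torque"])
look("wrist","w15");look("scene","c15",(320,180,470,300),5)
E
```

```text
tcp in dock [ 41.5 153.2 205.8] F [ 4.7 -4.8 -6.2] t 21.15 open 0.020508669533245674
4 rows, d=9.9mm a=2.50deg
[[[0.2,-0.14,-0.0],[0.53,0.33,-0.06]],[[0.21,-0.14,-0.0],[0.53,0.33,-0.07]],[[0.2,-0.14,0.0],[0.52,0.33,-0.06]],[[0.2,-0.13,0.01],[0.53,0.33,-0.06]]]
[-0.7416 -0.7171 -0.1783]
```

View pics/w15.png

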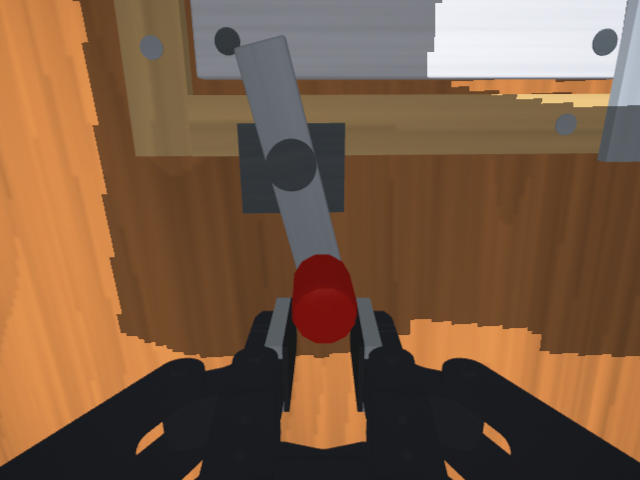

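View pics/c15.png

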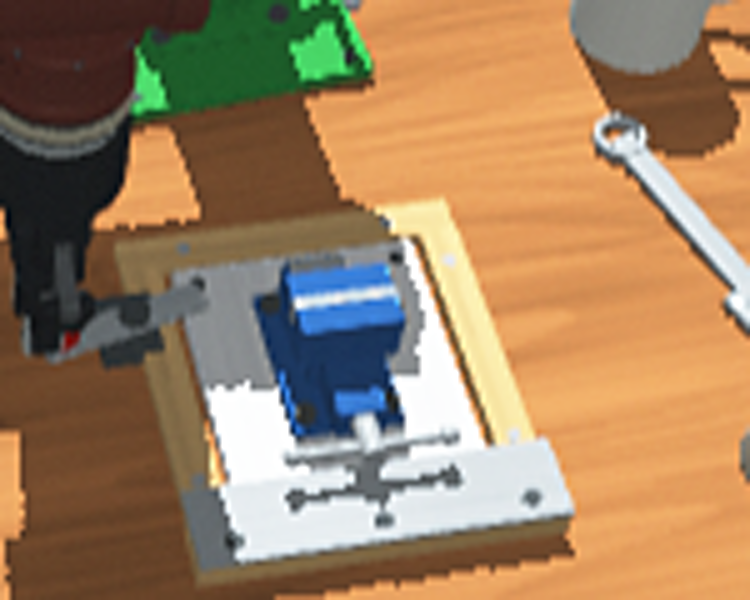

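>>> jog_arm(
  steps=[
    [[0,0,0],[0,0,0]],
    [[0.2,0,0],[0.5,0.33,0]],
    [[0.2,0,0],[0.5,0.33,0]],
    [[0.2,0,0],[0.5,0.33,0]],
    [[0.2,0,0],[0.5,0.33,0]],
    [[0,0,0],[0,0,0]],
  ],
  fingers=-0.3,
)

```text
t: 21.85
tool_pos: [0.5149, 0.0382, 0.2073]
tool_rot: [2.27, 2.169, 0.005]
contact_force: [-0.8, -0.1, 0.2]
opening: 0.0299
```

```bash
python3 - <<'E'
from h import *
kn(45,145,205.5,4)
print(ctrl.get_obs()["wrist_torque"])
look("wrist","w16")
E
```

```text
tcp in dock [ 40.3 145.1 207.3] F [-0.8 -0.1  0.2] t 21.85 open 0.02987047428603475
4 rows, d=5.0mm a=0.31deg
[[[0.0,-0.12,0.04],[0.05,-0.01,-0.06]],[[0.0,-0.11,0.05],[0.04,-0.02,-0.06]],[[0.0,-0.12,0.04],[0.05,-0.01,-0.06]],[[0.01,-0.12,0.05],[0.05,-0.02,-0.06]]]
[-0.0263  0.0566 -0.0067]
```

View pics/w16.png

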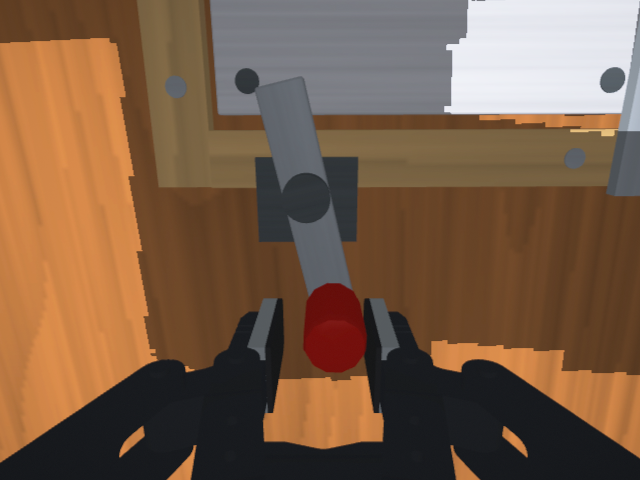

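>>> jog_arm(
  steps=[
    [[0,-0.28,0],[0,0,0]],
    [[0,-0.28,0],[0.1,0,0]],
    [[0,-0.28,0],[0.1,0,0]],
    [[0,-0.25,0],[0.1,0,0]],
  ],
)

```text
t: 22.3
tool_pos: [0.5044, 0.0381, 0.2081]
tool_rot: [2.269, 2.168, 0.002]
contact_force: [8.2, -1.2, -2.0]
opening: 0.0296
```

```bash
python3 - <<'E'
from h import *
kn(49,145,205.5,4)
look("wrist","w17")
E
```

```text
tcp in dock [ 50.8 145.6 208.1] F [ 8.2 -1.2 -2. ] t 22.3 open 0.029638891034300518
4 rows, d=3.2mm a=0.30deg
[[[0.02,0.04,0.07],[0.05,0.02,-0.06]],[[0.01,0.05,0.06],[0.04,0.02,-0.05]],[[0.02,0.04,0.07],[0.05,0.01,-0.06]],[[0.01,0.05,0.06],[0.05,0.02,-0.05]]]
```

View pics/w17.png

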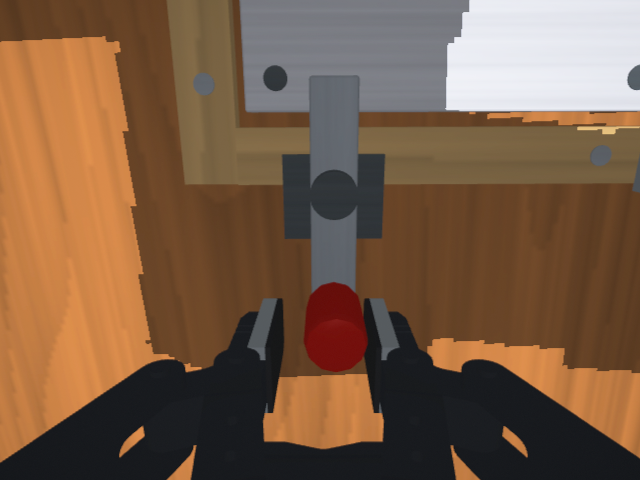

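>>> jog_arm(
  steps=[
    [[0,-0.25,0],[0.1,0,0]],
    [[0,-0.25,0],[0.1,0,0]],
  ],
)

```text
t: 22.55
tool_pos: [0.5018, 0.0382, 0.2088]
tool_rot: [2.263, 2.16, 0.019]
contact_force: [15.3, -0.7, -10.6]
opening: 0.0298
```

```bash
python3 - <<'E'
from h import *
kn(49,145,205.5,3)
E
```

```text
tcp in dock [ 53.4 145.7 208.8] F [ 15.3  -0.7 -10.6] t 22.55 open 0.029760886498578165
3 rows, d=5.5mm a=1.04deg
[[[0.02,0.14,0.11],[0.33,0.0,-0.09]],[[0.03,0.15,0.12],[0.34,0.01,-0.1]],[[0.02,0.14,0.11],[0.33,0.0,-0.09]]]
```

Hard stop reached (15 N). Unload, centre and withdraw straight up.

>>> jog_arm(
  steps=[
    [[0,0.15,0],[0.3,0,0]],
    [[0,0.2,0],[0.3,0,0]],
    [[0,0.1,0],[0.3,0,0]],
    [[0,0,0],[0,0,0]],
  ],
  fingers=-0.05,
)

```text
t: 22.95
tool_pos: [0.5049, 0.0386, 0.2079]
tool_rot: [-2.269, -2.165, 0.004]
contact_force: [0.7, -0.9, 0.7]
opening: 0.0407
```

```bash
python3 - <<'E'
from h import *
kn(45,145,205.5,3)
E
```

```text
tcp in dock [ 50.3 145.2 207.9] F [ 0.7 -0.9  0.7] t 22.95 open 0.04066698446778779
3 rows, d=5.8mm a=0.45deg
[[[0.01,0.18,0.08],[-0.11,-0.04,-0.1]],[[0.0,0.18,0.08],[-0.11,-0.03,-0.09]],[[0.01,0.17,0.07],[-0.1,-0.04,-0.1]]]
```

>>> jog_arm(
  steps=[
    [[0,0.18,0],[0,0,0]],
    [[0,0.15,0],[0,0,0]],
    [[0,0,-0.5],[0,0,0]],
    [[0,0,-2],[0,0,0]],
    [[0,0,-3],[0,0,0]],
    [[0,0,-4],[0,0,0]],
    [[0,0,-4],[0,0,0]],
    [[-2,0,-2],[0,0,0]],
  ],
)

```text
t: 23.75
tool_pos: [0.5067, 0.0192, 0.3641]
tool_rot: [-2.258, -2.161, 0.017]
contact_force: [0.1, -0.7, -0.4]
opening: 0.0406
```

>>> jog_arm(
  steps=[
    [[-4,-2,0],[0,0,0]],
    [[-4,-3,0],[0,0,0]],
    [[-3,-3,0],[0,0,0]],
    [[0,0,0],[0,0,0]],
    [[0,0,0],[0,0,0]],
  ],
)

```text
t: 24.25
tool_pos: [0.4203, -0.0918, 0.3744]
tool_rot: [-2.269, -2.171, 0.006]
contact_force: [0.4, 0.4, -0.3]
opening: 0.0404
```

```bash
python3 - <<'E'
from h import *
print(ctrl.get_obs()["contact_force"],ctrl.get_obs()["t"])
look("scene","c18");look("side","s18",(180,180,360,350),4)
im=cv2.imread("pics/c18.png");cv2.imwrite("pics/c18z.png",cv2.resize(im[200:305,320:450],None,fx=5.5,fy=5.5,interpolation=cv2.INTER_CUBIC))
E
```

```text
[ 0.4159  0.3673 -0.3224] 24.25
```

View pics/c18.png

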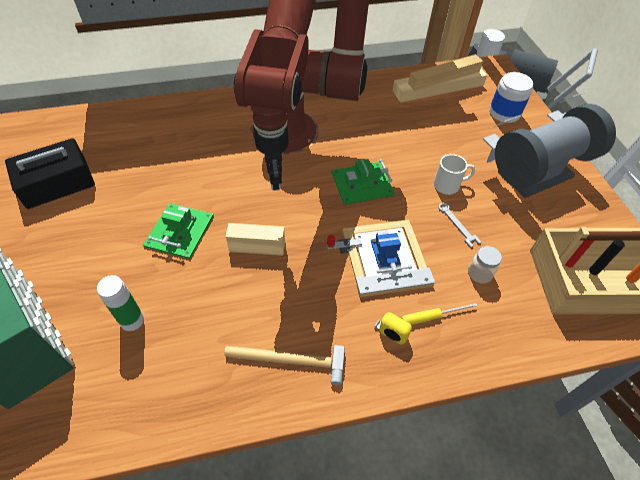

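View pics/c18z.png

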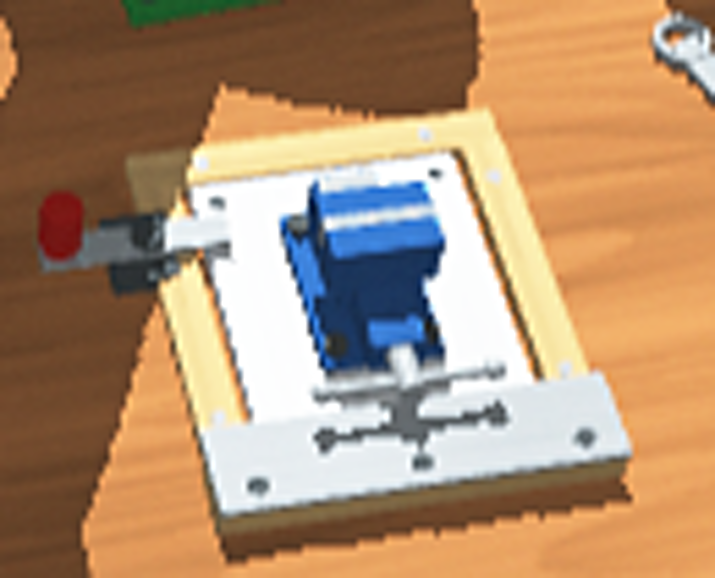

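View pics/s18.png

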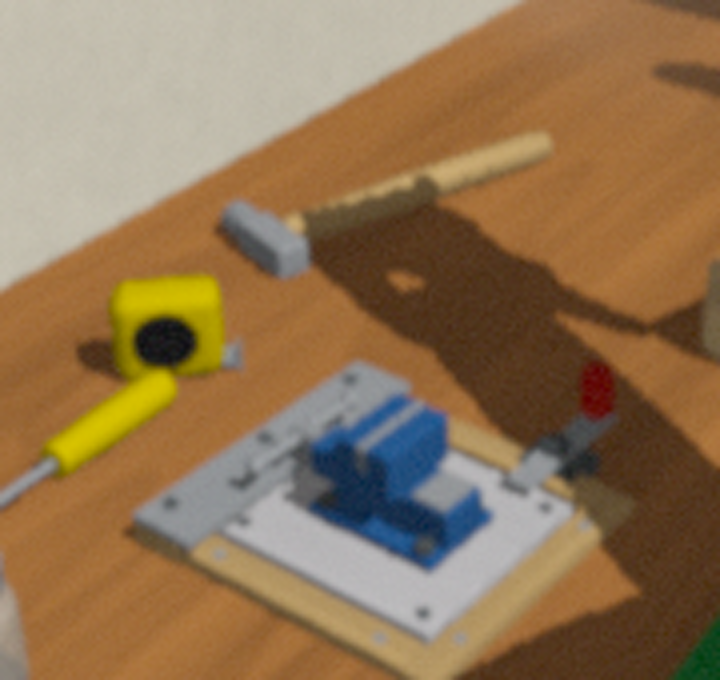

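```bash
python3 - <<'E'
from station import ctrl
print(ctrl.finish_job())
E
```

```text
the job is handed in; nothing more can be done
None
```

The vice plate is mounted flat in the docking frame, its front edge is under the steel lip, and the turn-button is locked over it. I handed the job in at about 24 s of robot time, out of the 58 s allowed.

**How it went:** I gripped the vice by its closed jaws and lifted it off the timber. I set the front edge on the bench inside the frame at about 21° tilt, with contact at 10–20 N. I slid it under the lip to the stop and lowered the plate in small steps until it lay flat. After releasing the jaws I swung the button by its red knob to its hard stop, where it resisted at about 15 N.

**Last checks:**
- **Plate:** just before release the arm pose put it at 0.04° tilt, its front edge 0.1 mm above the bench and 80 mm in front of the frame's centre. The pictures after release show it still flat under the lip.
- **Button:** the wrist picture shows it square to the frame, with its nose over the plate's edge.
- **Other objects:** in the last scene picture everything else appears where it was, and the arm stood clear, touching nothing.

**Disagreements:**
- The scene and side cameras differed by about 6 mm on where the frame is. I used the wrist camera, which lay between them; contact with the stop then showed it off by about 0.8 mm.
- My grip slid outward on the knob near the end of its swing, so I reopened, re-centred and finished by pushing with one finger.

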